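# Change over a filter-disc pack in the welder's loading fixture

### The job

Swing the fixture's hold-down arm right back, take the finished filter pack out of the nest and stand it in the finished tray. Then build the next pack on the nest: the base cap first with its slots up, every filter disc that is in the kit tray on top of it, and the top cap last with its boss up, all lying flat and centred on the nest. Finally swing the hold-down arm down so that its rubber foot rests on the top cap, and leave the rest of the bench as it is.

Things in the scene. Friction and masses are not known exactly. Their poses are not given: they have to be found in the camera images.
- nest (a point): Centre of the nest's flat top: a steel disc 80 mm in diameter, its top 30 mm above the bench, on the fixture, a fixed aluminium base plate 270 x 130 x 16 mm (x from -120 to 150 mm of the nest). Axes: x towards the hold-down bracket, z up. A finished pack stands here at the start; the new stack is built here.
- hold_arm (a joint): Angle of the hold-down arm, rad: 0 = its bar level over the nest, positive = swung up and back; stops at -0.5 and 1.8. About 225 g. Turns freely, with slow damping: let go below 1.1 it sinks onto what is under its foot, let go beyond 1.5 it falls back to the stop and stays. At the start it rests on the finished pack, near 0.
- clamp_pivot (a point): Pivot axis of the hold-down arm, 110 mm from the nest centre along nest x, 70 mm above the bench; the axis runs along nest y. At 0 the arm rises 40 mm from it, then runs level over the nest (bar 14 mm wide, 12 mm high). The grey bracket is 28 mm long (x), 36 mm wide (y), 81 mm high above the bench; its foot is 46 x 64 mm, 26 mm high.
- clamp_grip (a point): Centre of the arm's handle: a black sleeve 20 mm in diameter and 48 mm long that spins freely on a pin, sticking out sideways (along nest +y) from the arm's free end. In the arm's own frame at angle 0 it lies 165 mm from the pivot along nest -x, 40 mm above it and 34 mm to +y. Can be pinched from above across nest x throughout the swing.
- clamp_foot (a point): Lowest point of the rounded rubber foot (18 mm in diameter) under the hold-down arm; with the arm at 0 it is 110 mm from the pivot along nest -x and 15 mm above it, that is 55 mm above the nest, over its centre.
- done_pack: Finished pack: base flange 62 mm in diameter and 10 mm high, then a plain body 54 mm in diameter up to 50 mm, then a boss 28 mm in diameter up to 55 mm. Origin at the centre of its underside, z up. 160 g.
- base_cap: Base cap: flat white disc 62 mm in diameter, 10 mm thick, with six dark radial slots in its top. Origin at the centre of its underside, z up. 35 g.
- pad1: Filter disc: plain flat off-white disc 54 mm in diameter, 10 mm thick, either face up. Two to four of the four filter discs are present. Origin at the middle of the disc (5 mm above its underside), z along its axis. 25 g.
- pad2: Filter disc: plain flat off-white disc 54 mm in diameter, 10 mm thick, either face up. Two to four of the four filter discs are present. Origin at the middle of the disc (5 mm above its underside), z along its axis. 25 g.
- pad3: Filter disc: plain flat off-white disc 54 mm in diameter, 10 mm thick, either face up. Two to four of the four filter discs are present. Origin at the middle of the disc (5 mm above its underside), z along its axis. 25 g.
- pad4: Filter disc: plain flat off-white disc 54 mm in diameter, 10 mm thick, either face up. Two to four of the four filter discs are present. Origin at the middle of the disc (5 mm above its underside), z along its axis. 25 g.
- top_cap: Top cap: white disc 54 mm in diameter, 10 mm thick, with a raised boss 28 mm in diameter and 5 mm high with a small dark port in the middle of its top (15 mm in all). Origin at the centre of its underside, z up. 35 g.
- kit_tray: Kit tray in which the loose caps and filter discs lie: fixed grey tray 320 x 224 mm (x, y), floor 4 mm thick, rim 12 mm high in all, walls 4 mm. Origin at the centre of its underside.
- out_tray: Finished tray: fixed grey tray 270 x 170 mm (x, y), floor 4 mm thick, walls 4 mm thick and 30 mm high in all. Two earlier packs stand fixed at its +x end (x about 89 mm, y +40 and -40 mm); the rest is free. Origin at the centre of its underside, z up.
- out_free (a point): Middle of the free part of the finished tray, on its floor (tray x = -55 mm).
- spanner: Open-ended spanner about 170 mm long, lying flat, beside the work; not part of the job, to be left where it is.
- spare_horn: Spare aluminium welding horn, a stepped cylinder 50 mm in diameter at its foot and 95 mm tall, beside the work; not part of the job, to be left where it is.
- tape_roll: Roll of tape, 76 mm in diameter, 20 mm high, lying flat, beside the work; not part of the job, to be left where it is.
- dust_brush: Dusting brush about 160 mm long, lying flat, beside the work; not part of the job, to be left where it is.
- solvent: Clear solvent bottle, 56 mm in diameter, 130 mm tall, beside the work; not part of the job, to be left where it is.
- screw_dish: Small steel dish, 70 mm in diameter, 30 mm high, beside the work; not part of the job, to be left where it is.
There are look-alikes about, which are no part of the job. Leave any blue or yellow look-alike of the top_cap alone.

How it is judged:
By the outcome, as a careful person would: the job done as asked, in the order asked, and still so for the second after the job is handed in, with the robot touching nothing.
Of pad1, pad2, pad3, pad4 only 2 to 4 are there at a start; the rules pass over those that are not, and their reading is None.
At some moment in a run one of pad1, pad2, pad3, pad4, top_cap, done_pack may be knocked a few centimetres aside while the robot is not near it.
Once in a run the grip may slacken for a moment while it holds something.
It also fails if it takes over 210 s, if anything falls off the work surface, if the arm or the gripper's body presses on something with over 40 N, if the wrist force passes 120 N, or if a joint passes its speed limit or range.

### The arm

A 6-joint arm with a two-finger parallel gripper is mounted at the origin on the work surface. World frame = base frame: x ahead of the robot, y to its left, z up, the work surface at z = 0. Lengths are in mm, angles in rad, forces in N, time in s.
With the tool pointing down it reaches from about 400 to 925 mm from the base axis. Payload 12.5 kg.
Tool frame: the origin (TCP) lies at the very end of the fingers, on their centre line; the grasp point (between the pads) lies behind it (env.grip_depth is the z of the grasp point in the tool frame, in mm); z points along the fingers, y is the line along which they close (so a half turn about z gives the same grasp; the last joint's range is limited). The gripper opens to 95 mm and grips with 3 to 60 N. Pads are 20 mm wide; open, the fingers measure 119 mm over their backs; the gripper's body (75 mm by 180 mm) begins 59 mm behind the grasp point.
Start: joints at [1.15, 0.491, 1.559, -0, 1.092, -0.106], TCP at [193.501, 594.312, 192.561] pointing down, gripper open.
Joint ranges: [-3.1, 3.1], [-0.84, 2.19], [0.05, 2.79], [-1.13, 4.28], [0.06, 2.93], [-2.69, 2.69]. Speed limits (rad/s): [2.22, 2.22, 2.79, 3.14, 3.14, 3.14].

### API

Orientations are given as [roll, pitch, yaw] about the fixed x, y, z axes, in that order (R = Rz(yaw) Ry(pitch) Rx(roll)).
In Python, from cell import env, optics gives the robot as it stands.
- The arm moves only by the tool step_arm, never from a script. Its argument "moves" is a list of rows, each an object of numbers: "tx", "ty", "tz": the shift along the tool's x, y, z in mm; "roll": the turn about the tool's z in rad. In form: [{"tx": .., "ty": .., "tz": .., "roll": ..}, ...]. A call has 1 to 12 rows; each row is the pose to reach, as a shift and turn from the pose commanded when the call began, along the tool's axes at that moment; what a row does not reach only later rows make up. A row lasts 1/12 s, in which the tool goes at most 41.7 mm and 7.16 degrees, less where a joint would pass 70% of its speed; a pose out of reach is approached as far as the arm can. A call with a gripper value outside its range is refused whole. "grip" is the finger opening in mm, from 0 to 95.1, set as the call begins (left out, the last holds). The fingers move at their own pace and stop on an object; the grip force is fixed at half the most. Time passes only in rows, so rows that repeat a pose let the fingers close. It gives the time, the measured TCP pose, the force, the opening and the grip force at its end, in the units of the state.
- env.state(): the state, without advancing time (a new reading comes with each control period).
- optics.read_camera(name): name is "side" or "top" or "wrist"; returns a dict with "pixels" (480x640x3 uint8, blue, green, red), "mtx" (3x3 intrinsics, pixels), "dist" ([k1, k2, p1, p2, k3] as OpenCV has them; the pictures are not rectified), "view" (4x4, takes a point from world to camera coordinates). Camera axes: x right, y down, z forward; pixel columns grow to the right and rows downward; lengths in mm; the calibration is good to about 2 mm. A picture is of the moment at which its call begins. There is no depth.
- env.job_done(): hands the job in; it is judged then, once.
The state is a dict: "t": time; "joints": joint angles; "qvel": joint speeds; "tau": joint torques, N m; "eef_pos": TCP position; "tcp_rot": TCP orientation; "ft_force": force on the tool from outside, world axes, zero at the start; "moment": the same for the moment, N m; "opening": opening from 0.0 (shut) to 1.0 (fully open); "grip_force": force on a finger pad.
Only numpy, scipy, OpenCV 4.12 (cv2) and the standard library are available. Lean on these libraries where they do the work, as an engineer would, in place of code of your own. Each camera call takes 0.05 s, during which the arm holds its last target. There are 200 camera calls.

## Working session

There is one attempt and no reset: what is moved stays moved. The work goes in short steps, Python scripts to look and compute and a tool call to move; the robot and the scene stay as the last step left them, time stands still between calls to the robot, and variables do not carry over. Pictures are saved under pics/ and viewed, at most 14 in all, crops included, and the job is handed in when it is done.

Besides the shell and the picture viewer there is one more tool, called after "Call:" as a command line: name --argument value ..., lists and objects as JSON in quotes. step_arm: Moves the arm, as the interface text tells. Its arguments: {"type":"object","properties":{"moves":{"type":"array"},"grip":{"type":"number"}},"required":["moves"]}

```bash
ls; mkdir -p pics; cat > h.py <<'E'
import numpy as np,cv2
from cell import env,optics
def ray(c,u,v):
    p=cv2.undistortPoints(np.array([[[u,v]]],float),np.array(c["mtx"],float),np.array(c["dist"],float))[0,0]
    V=np.array(c["view"],float);R=V[:3,:3];t=V[:3,3]
    return -R.T@t, R.T@np.array([p[0],p[1],1.])
def onz(c,u,v,z):
    o,d=ray(c,u,v);return o+d*(z-o[2])/d[2]
def proj(c,P):
    V=np.array(c["view"],float);r,_=cv2.Rodrigues(V[:3,:3])
    return cv2.projectPoints(np.array(P,float).reshape(-1,1,3),r,V[:3,3],np.array(c["mtx"],float),np.array(c["dist"],float))[0][:,0]
def snap(n,f):
    c=optics.read_camera(n);cv2.imwrite("pics/"+f,c["pixels"]);return c
E
python3 - <<'E'
from h import *
for n in("top","side"):
    c=snap(n,n+"0.png");print(n,np.round(np.linalg.inv(np.array(c["view"]))[:3],2).tolist())
s=env.state();print(s["t"],s["eef_pos"],s["tcp_rot"],s["opening"],env.grip_depth)
E
```

```text
pics
top [[-0.01, -1.0, 0.06, 495.7], [-1.0, 0.01, 0.01, 40.64], [-0.02, -0.06, -1.0, 1326.1]]
side [[-1.0, -0.03, 0.04, 532.5], [-0.05, 0.72, -0.7, 984.71], [-0.0, -0.7, -0.72, 1032.17]]
0.1 [193.40504499 594.06615824 192.01690253] [-3.14058690e+00 -9.74801681e-05  2.82679008e+00] 1.002497378325816 -18.8
```

View pics/top0.png

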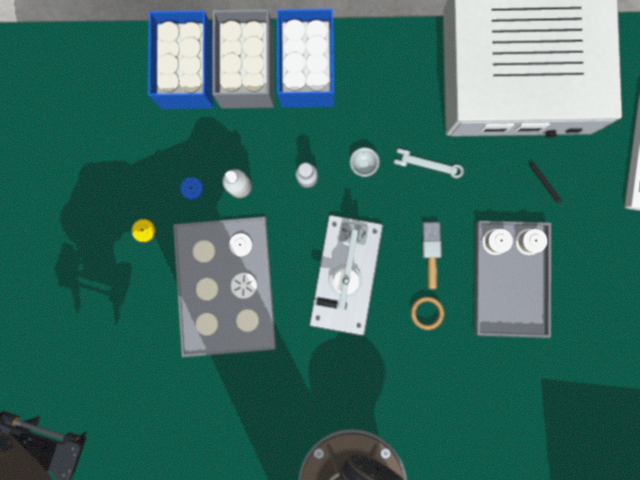

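View pics/side0.png

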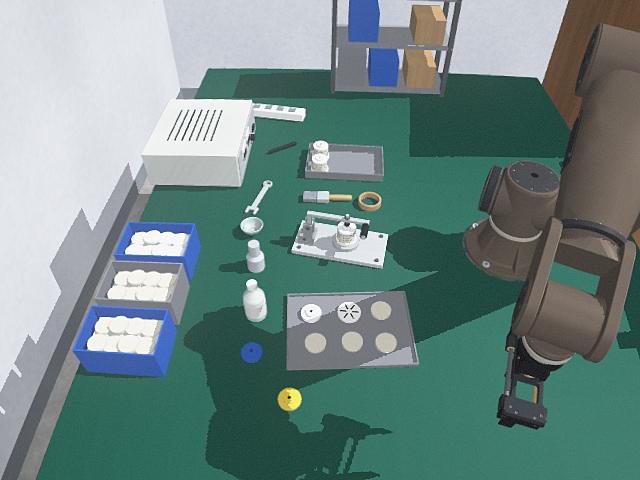

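The top view shows the kit tray on the left. Four tan discs lie at about (203,251), (206,289), (206,324) and (247,321), the top cap at (240,244) and the slotted base cap at (244,286). The blue (191,188) and yellow (143,231) look-alikes lie outside the tray. The fixture is near (347,278) with its handle at (326,302), and the finished tray is on the right.

```bash
cat > meas.py <<'E'
from h import *
def blobs(c,m,z,amin,amax):
    out=[]
    for k in cv2.findContours(m,cv2.RETR_EXTERNAL,cv2.CHAIN_APPROX_NONE)[0]:
        a=cv2.contourArea(k)
        if amin<a<amax:
            p=k[:,0].astype(float);w=np.array([onz(c,u,v,z)[:2] for u,v in p])
            (x,y),r=cv2.minEnclosingCircle(w.astype(np.float32))
            M=cv2.moments(k);u,v=M["m10"]/M["m00"],M["m01"]/M["m00"]
            out.append((round(u),round(v),np.round(onz(c,u,v,z)[:2],1).tolist(),round(2*r,1),a))
    return out
E
python3 - <<'E'
from meas import *
for n,roi in(("top",(165,205,285,365)),("side",(275,280,425,375))):
    c=optics.read_camera(n);im=c["pixels"];hsv=cv2.cvtColor(im,cv2.COLOR_BGR2HSV)
    M=np.zeros(im.shape[:2],np.uint8);x0,y0,x1,y1=roi;M[y0:y1,x0:x1]=255
    tan=((hsv[...,1]>25)&(hsv[...,0]<40)&(hsv[...,2]>100)).astype(np.uint8)*255&M
    wh=((hsv[...,2]>185)&(hsv[...,1]<40)).astype(np.uint8)*255&M
    wh=cv2.morphologyEx(wh,cv2.MORPH_CLOSE,np.ones((7,7)))
    print(n);[print(" tan",b) for b in blobs(c,tan,14,150,1500)];[print(" wh",b) for b in blobs(c,wh,14,150,1500)]
    # outlines: kit tray, plate, out tray via non-green
    ng=((hsv[...,0]<65)|(hsv[...,0]>95)|(hsv[...,1]<90)).astype(np.uint8)*255
    for nm,z,(a,b,d,e) in ((("kit",12,(165,205,285,365)),("plate",16,(303,208,392,342)),("out",30,(465,212,562,345))) if n=="top" else (("kit",12,(278,283,425,375)),("plate",16,(285,200,395,272)),("out",30,(296,135,392,188)))):
        q=np.zeros_like(ng);q[b:e,a:d]=ng[b:e,a:d]
        k=max(cv2.findContours(q,cv2.RETR_EXTERNAL,cv2.CHAIN_APPROX_NONE)[0],key=cv2.contourArea)
        w=np.array([onz(c,u,v,z)[:2] for u,v in k[:,0]],np.float32)
        print(" ",nm,np.round(cv2.minAreaRect(w)[0],1),np.round(cv2.minAreaRect(w)[1],1),round(cv2.minAreaRect(w)[2],1))
a=cv2.imread("pics/top0.png")[200:365,165:395];b=cv2.imread("pics/side0.png")[195:375,275:425]
a=cv2.resize(a,(460,330),interpolation=cv2.INTER_CUBIC);b=cv2.resize(b,(300,360),interpolation=cv2.INTER_CUBIC)
o=np.zeros((360,760,3),np.uint8);o[:330,:460]=a;o[:,460:]=b;cv2.imwrite("pics/crop0.png",o)
E
```

```text
top
 tan (207, 324, [384.8, 346.6], 50.0, 278.0)
 tan (248, 320, [391.9, 246.7], 50.4, 242.5)
 tan (207, 289, [468.4, 346.3], 50.3, 284.0)
 tan (203, 251, [560.6, 356.1], 50.4, 271.0)
 wh (206, 324, [384.3, 347.7], 46.9, 265.0)
 wh (247, 320, [392.7, 249.0], 47.9, 273.5)
 wh (207, 289, [468.8, 347.2], 47.3, 266.0)
 wh (244, 285, [476.7, 257.5], 61.2, 445.0)
 wh (203, 251, [560.7, 355.8], 46.9, 258.5)
 wh (241, 245, [575.3, 265.1], 56.9, 377.0)
  kit [475.7 306.5] [325.2 229.9] 4.4
  plate [500.9   9.5] [136.2 277.3] 79.5
  out [ 488.5 -385.6] [180.5 274.7] 87.8
side
 wh (391, 345, [367.8, 359.6], 113.4, 419.0)
 wh (315, 342, [557.5, 358.5], 55.3, 287.0)
 wh (352, 341, [465.8, 350.5], 54.4, 286.0)
  kit [472.1 310. ] [323.2 232.1] 4.2
  plate [493.2 -10.9] [204.4 270.6] 79.3
  out [ 483.9 -378.3] [230.9 272. ] 87.5
```

View pics/crop0.png

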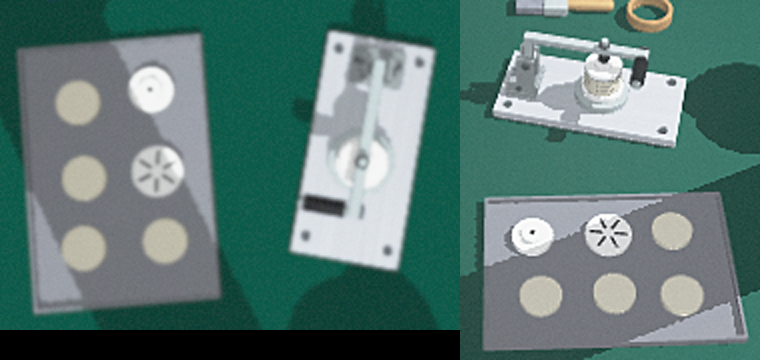

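The crop confirms it: the white cap with a boss and port is the top cap, boss up at top-view (241,245). The slotted disc at (244,285) is the base cap, slots up. All four tan discs are filter discs. Next I move over the fixture.

Call:
step_arm --moves '[{"tx":-28,"ty":-30,"tz":-12,"roll":0.1},{"tx":-56,"ty":-60,"tz":-24,"roll":0.22},{"tx":-84,"ty":-90,"tz":-36,"roll":0.34},{"tx":-112,"ty":-120,"tz":-48,"roll":0.46},{"tx":-140,"ty":-150,"tz":-60,"roll":0.58},{"tx":-168,"ty":-180,"tz":-72,"roll":0.7},{"tx":-196,"ty":-210,"tz":-80,"roll":0.82},{"tx":-224,"ty":-240,"tz":-80,"roll":0.94},{"tx":-252,"ty":-270,"tz":-80,"roll":1.06},{"tx":-280,"ty":-300,"tz":-80,"roll":1.18},{"tx":-308,"ty":-330,"tz":-80,"roll":1.3},{"tx":-336,"ty":-360,"tz":-80,"roll":1.44}]'

```text
t: 1.2
eef_pos: [400.4, 149.1, 272.8]
tcp_rot: [3.141, -0.0, 1.396]
ft_force: [1.7, 1.5, -0.4]
opening: 0.999
grip_force: 0.0
```

```bash
cat >> h.py <<'E'
def go(x,y,z,ya=None,s=None,quiet=False):
    "shift to world x,y,z with tool-y angle ya, from state s (default now)"
    s=s or env.state();p=np.array(s["eef_pos"]);yaw=s["tcp_rot"][2]
    X=np.array([np.cos(yaw),np.sin(yaw)]);Y=np.array([np.sin(yaw),-np.cos(yaw)])
    d=np.array([x,y])-p[:2];r=0 if ya is None else (yaw-np.pi/2-ya+np.pi)%(2*np.pi)-np.pi
    print("  tx %.1f ty %.1f tz %.1f roll %.3f |d| %.0f"%(d@X,d@Y,p[2]-z,r,np.hypot(*d)))
def st():
    s=env.state();print("t %.2f"%s["t"],np.round(s["eef_pos"],1),np.round(s["tcp_rot"],3),"op %.1f"%(s["opening"]*95),"gf %.1f"%s["grip_force"],np.round(s["joints"],2),np.round(s["ft_force"],1))
E
python3 - <<'E'
from h import *
st();c=snap("wrist","w1.png");print(np.round(np.linalg.inv(np.array(c["view"]))[:3],2).tolist());st()
print(np.round(proj(c,[[438,56,110],[486,12,90]])));go(438,56,260,-.183)
E
```

```text
t 1.20 [400.4 149.1 272.8] [ 3.141 -0.     1.396] op 94.9 gf 0.0 [0.2  0.12 1.89 0.   1.13 0.38] [ 1.7  1.5 -0.4]
[[0.98, -0.17, -0.04, 413.01], [-0.17, -0.96, -0.24, 216.76], [0.0, 0.24, -0.97, 464.28]]
t 1.25 [403.3 143.9 272.6] [3.140e+00 1.000e-03 1.383e+00] op 95.0 gf 0.0 [ 0.19  0.12  1.89 -0.    1.13  0.38] [ 2.2 -1.7 -0.2]
[[377. 304.]
 [424. 326.]]
  tx -79.8 ty 50.5 tz 12.6 roll -0.005 |d| 94
```

View pics/w1.png

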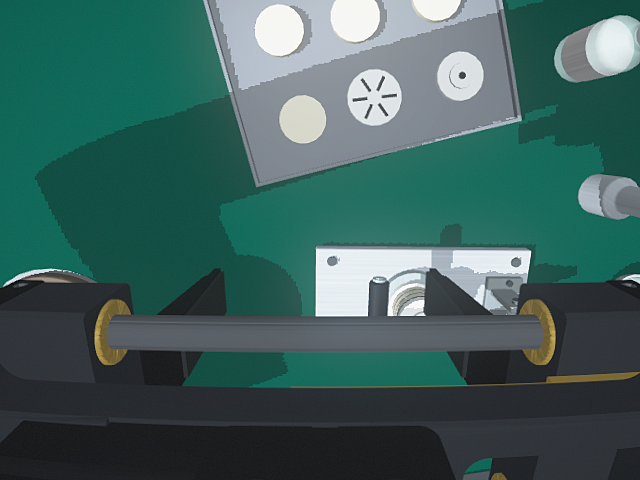

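The wrist view shows the handle at (378,295), close to the predicted (377,304). I'll narrow the fingers, move over it and descend.

Call:
step_arm --moves '[{"tx":-28,"ty":17,"tz":20},{"tx":-56,"ty":34,"tz":40},{"tx":-80,"ty":50,"tz":60},{"tx":-80,"ty":50,"tz":80},{"tx":-80,"ty":50,"tz":100},{"tx":-80,"ty":50,"tz":120},{"tx":-80,"ty":50,"tz":120},{"tx":-80,"ty":50,"tz":120}]' --grip 50

```text
validation failed for argument at $.mo...
```

```bash
python3 - <<'E'
from meas import *
st();go(439.1,59.6,92,-.183)
for n in("top","side","wrist"):
    c=snap(n,n+"2.png");print(n,np.round(proj(c,[[439,59.6,110]])).tolist())
    im=c["pixels"];
a=cv2.imread("pics/top2.png")[190:365,270:400];b=cv2.imread("pics/side2.png")[190:290,270:410]
o=np.zeros((480,780,3),np.uint8);o[:480,:357]=cv2.resize(a,(357,480));o[:293,360:770]=cv2.resize(b,(410,293));cv2.imwrite("pics/c2.png",o)
E
```

```text
t 1.25 [403.3 143.9 272.6] [3.140e+00 1.000e-03 1.383e+00] op 95.0 gf 0.0 [ 0.19  0.12  1.89 -0.    1.13  0.38] [ 2.2 -1.7 -0.2]
  tx -76.1 ty 50.9 tz 180.6 roll -0.005 |d| 92
top [[325.0, 302.0]]
side [[363.0, 232.0]]
wrist [[377.0, 300.0]]
```

View pics/c2.png

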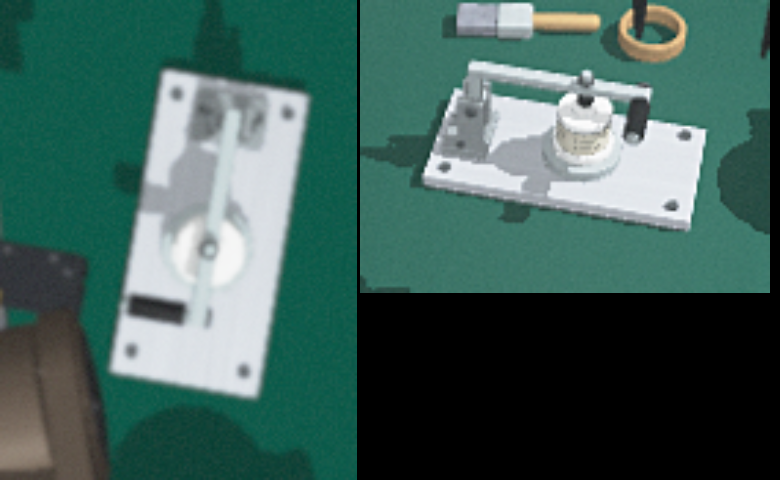

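The move was refused because each row needs all four fields. The handle shows at about top (327,302) and side (365,231), which matches the prediction. Retrying with every field filled in.

Call:
step_arm --moves '[{"tx":-28,"ty":17,"tz":20,"roll":0},{"tx":-56,"ty":34,"tz":40,"roll":0},{"tx":-76,"ty":51,"tz":60,"roll":0},{"tx":-76,"ty":51,"tz":80,"roll":0},{"tx":-76,"ty":51,"tz":100,"roll":0},{"tx":-76,"ty":51,"tz":120,"roll":0},{"tx":-76,"ty":51,"tz":120,"roll":0},{"tx":-76,"ty":51,"tz":120,"roll":0}]' --grip 50

```text
t: 2.07
eef_pos: [437.1, 68.8, 152.3]
tcp_rot: [-3.14, 0.0, 1.405]
ft_force: [-0.3, 0.4, -0.4]
opening: 0.537
grip_force: 0.0
```

```bash
python3 - <<'E'
from meas import *
st();go(439.1,59.6,92,-.183)
E
```

```text
t 2.07 [437.1  68.8 152.3] [-3.14   0.     1.405] op 51.1 gf 0.0 [0.01 0.29 2.03 0.   0.82 0.17] [-0.3  0.4 -0.4]
  tx -8.7 ty 3.5 tz 60.3 roll 0.017 |d| 9
```

Call:
step_arm --moves '[{"tx":-8,"ty":3,"tz":15,"roll":0.017},{"tx":-8,"ty":3,"tz":30,"roll":0.017},{"tx":-8,"ty":3,"tz":45,"roll":0.017},{"tx":-8,"ty":3,"tz":60,"roll":0.017},{"tx":-8,"ty":3,"tz":60,"roll":0.017},{"tx":-8,"ty":3,"tz":60,"roll":0.017}]'

```text
t: 2.57
eef_pos: [439.5, 59.8, 93.4]
tcp_rot: [3.141, -0.0, 1.386]
ft_force: [0.6, -0.8, 0.2]
opening: 0.529
grip_force: 0.0
```

Call:
step_arm --moves '[{"tx":0,"ty":0,"tz":0,"roll":0},{"tx":0,"ty":0,"tz":0,"roll":0},{"tx":0,"ty":0,"tz":0,"roll":0},{"tx":0,"ty":0,"tz":0,"roll":0},{"tx":0,"ty":0,"tz":0,"roll":0},{"tx":0,"ty":0,"tz":0,"roll":0}]' --grip 10

```text
t: 3.07
eef_pos: [438.9, 59.2, 92.7]
tcp_rot: [-3.141, -0.0, 1.385]
ft_force: [-3.9, 1.9, 4.0]
opening: 0.164
grip_force: 23.6
```

```bash
python3 - <<'E'
from meas import *
st()
for th in np.linspace(0,1.62,19):
    print(round(th,2),np.round([-165*np.cos(th)+40*np.sin(th)+165,165*np.sin(th)+40*np.cos(th)-40],1))
E
```

```text
t 3.07 [438.9  59.2  92.7] [-3.141 -0.     1.385] op 15.6 gf 23.6 [-0.02  0.39  2.1   0.    0.65  0.17] [-3.9  1.9  4. ]
0.0 [0. 0.]
0.09 [ 4.3 14.7]
0.18 [ 9.8 28.9]
0.27 [16.6 42.6]
0.36 [24.7 55.6]
0.45 [33.8 67.8]
0.54 [44.  79.1]
0.63 [55.2 89.5]
0.72 [67.3 98.9]
0.81 [ 80.2 107.1]
0.9 [ 93.8 114.1]
0.99 [107.9 119.9]
1.08 [122.5 124.4]
1.17 [137.5 127.5]
1.26 [152.6 129.3]
1.35 [167.9 129.8]
1.44 [183.1 128.8]
1.53 [198.2 126.5]
1.62 [213.1 122.8]
```

Call:
step_arm --moves '[{"tx":0,"ty":4.3,"tz":-14.7,"roll":0},{"tx":0,"ty":9.8,"tz":-28.9,"roll":0},{"tx":0,"ty":16.6,"tz":-42.6,"roll":0},{"tx":0,"ty":24.7,"tz":-55.6,"roll":0},{"tx":0,"ty":33.8,"tz":-67.8,"roll":0},{"tx":0,"ty":44,"tz":-79.1,"roll":0},{"tx":0,"ty":55.2,"tz":-89.5,"roll":0},{"tx":0,"ty":67.3,"tz":-98.9,"roll":0},{"tx":0,"ty":80.2,"tz":-107.1,"roll":0},{"tx":0,"ty":93.8,"tz":-114.1,"roll":0},{"tx":0,"ty":93.8,"tz":-114.1,"roll":0}]'

```text
t: 3.98
eef_pos: [533.6, 41.3, 207.7]
tcp_rot: [3.139, -0.0, 1.384]
ft_force: [-0.2, -0.2, -0.8]
opening: 0.105
grip_force: 0.0
```

```bash
python3 - <<'E'
from meas import *
st()
E
```

```text
t 3.98 [533.6  41.3 207.7] [ 3.139 -0.     1.384] op 10.0 gf 0.0 [-0.05  0.35  1.76  0.    1.03  0.14] [-0.2 -0.2 -0.8]
```

The handle slipped out: the opening is 10 mm with no grip force. Looking at where it went.

```bash
python3 - <<'E'
from meas import *
for n in("side","top"): c=snap(n,n+"3.png")
st()
a=cv2.imread("pics/top3.png")[190:365,270:400];b=cv2.imread("pics/side3.png")[150:290,270:410]
o=np.zeros((480,780,3),np.uint8);o[:480,:357]=cv2.resize(a,(357,480));o[:410,360:770]=cv2.resize(b,(410,410));cv2.imwrite("pics/c3.png",o)
E
```

```text
t 4.08 [531.   41.8 206.2] [-3.141  0.     1.385] op 10.2 gf 0.0 [-0.05  0.35  1.77  0.    1.03  0.14] [ 0.5 -0.1 -0.5]
```

View pics/c3.png

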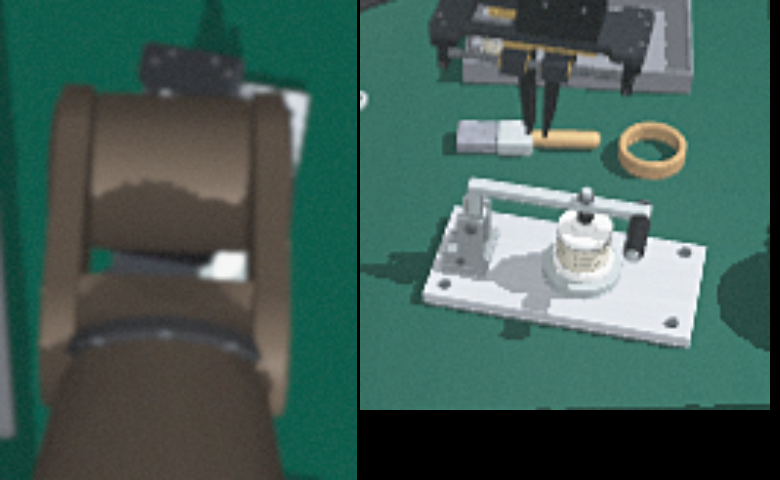

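The arm fell back onto the pack and the pack still stands. I'll retry slightly deeper and check the grip before lifting.

Call:
step_arm --moves '[{"tx":0,"ty":-24,"tz":0,"roll":0},{"tx":0,"ty":-48,"tz":0,"roll":0},{"tx":0,"ty":-72,"tz":0,"roll":0},{"tx":0,"ty":-94,"tz":0,"roll":0},{"tx":0,"ty":-94,"tz":20,"roll":0},{"tx":0,"ty":-94,"tz":40,"roll":0},{"tx":0,"ty":-94,"tz":60,"roll":0},{"tx":0,"ty":-94,"tz":80,"roll":0},{"tx":0,"ty":-94,"tz":100,"roll":0},{"tx":0,"ty":-94,"tz":119,"roll":0},{"tx":0,"ty":-94,"tz":119,"roll":0},{"tx":0,"ty":-94,"tz":119,"roll":0}]' --grip 50

```text
t: 5.08
eef_pos: [437.8, 59.3, 87.2]
tcp_rot: [-3.139, 0.0, 1.385]
ft_force: [0.4, 0.9, -0.1]
opening: 0.523
grip_force: 0.0
```

```bash
python3 - <<'E'
from meas import *
st()
c=snap("side","s4.png");print(np.round(proj(c,[[437,56,110]])))
c=snap("wrist","w4.png")
b=cv2.imread("pics/side4.png") if 0 else cv2.imread("pics/s4.png")[190:270,310:410]
cv2.imwrite("pics/c4.png",np.hstack([cv2.resize(b,(500,400)),cv2.resize(cv2.imread("pics/w4.png")[240:480,200:500][:, :],(300,400))]))
E
```

```text
t 5.08 [437.8  59.3  87.2] [-3.139  0.     1.385] op 49.7 gf 0.0 [-0.02  0.4   2.11  0.    0.64  0.17] [ 0.4  0.9 -0.1]
[[363. 231.]]
```

View pics/c4.png

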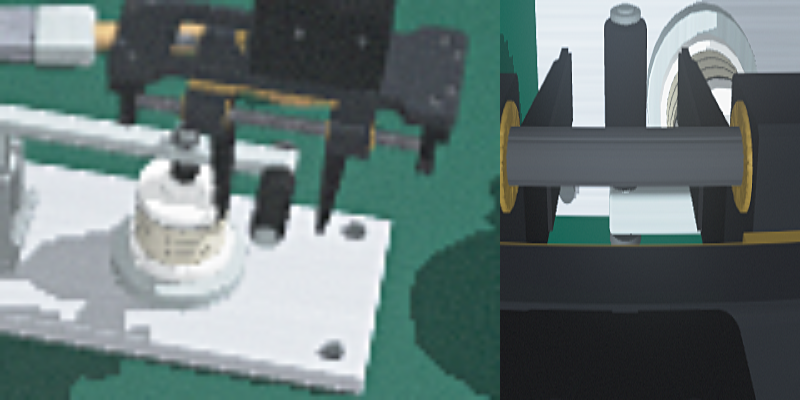

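The wrist view shows the handle centred between the fingers, and in the side view the tips sit below its axis. Closing now.

Call:
step_arm --moves '[{"tx":0,"ty":0,"tz":0,"roll":0},{"tx":0,"ty":0,"tz":0,"roll":0},{"tx":0,"ty":0,"tz":0,"roll":0},{"tx":0,"ty":0,"tz":0,"roll":0},{"tx":0,"ty":0,"tz":0,"roll":0},{"tx":0,"ty":0,"tz":0,"roll":0}]' --grip 2

```text
t: 5.68
eef_pos: [438.8, 59.2, 87.7]
tcp_rot: [-3.141, -0.0, 1.385]
ft_force: [-1.9, 0.6, 1.2]
opening: 0.201
grip_force: 30.0
```

Call:
step_arm --moves '[{"tx":0,"ty":0,"tz":0,"roll":0},{"tx":0,"ty":0,"tz":0,"roll":0},{"tx":0,"ty":0,"tz":0,"roll":0},{"tx":0,"ty":0,"tz":0,"roll":0}]'

```text
t: 6.02
eef_pos: [438.8, 59.2, 87.6]
tcp_rot: [-3.141, -0.0, 1.385]
ft_force: [-1.7, 1.2, 2.8]
opening: 0.201
grip_force: 30.0
```

Call:
step_arm --moves '[{"tx":0,"ty":1,"tz":-3,"roll":0},{"tx":0,"ty":2,"tz":-7,"roll":0},{"tx":0,"ty":4,"tz":-14,"roll":0},{"tx":0,"ty":4,"tz":-14,"roll":0}]'

```text
t: 6.35
eef_pos: [443.1, 58.4, 102.7]
tcp_rot: [3.141, -0.0, 1.385]
ft_force: [-3.6, 0.8, 0.4]
opening: 0.198
grip_force: 30.0
```

Firm grip this time (19 mm, 30 N). Continuing the arc.

Call:
step_arm --moves '[{"tx":0,"ty":5.8,"tz":-14.9,"roll":0},{"tx":0,"ty":12.6,"tz":-28.6,"roll":0},{"tx":0,"ty":20.7,"tz":-41.6,"roll":0},{"tx":0,"ty":29.8,"tz":-53.8,"roll":0},{"tx":0,"ty":40,"tz":-65.1,"roll":0},{"tx":0,"ty":51.2,"tz":-75.5,"roll":0},{"tx":0,"ty":63.3,"tz":-84.9,"roll":0},{"tx":0,"ty":76.2,"tz":-93.1,"roll":0}]'

```text
t: 7.02
eef_pos: [518.7, 44.2, 195.9]
tcp_rot: [3.14, -0.0, 1.385]
ft_force: [1.5, 0.4, -4.8]
opening: 0.199
grip_force: 30.0
```

Call:
step_arm --moves '[{"tx":0,"ty":13.6,"tz":-7,"roll":0},{"tx":0,"ty":27.7,"tz":-12.8,"roll":0},{"tx":0,"ty":42.3,"tz":-17.3,"roll":0},{"tx":0,"ty":57.3,"tz":-20.4,"roll":0},{"tx":0,"ty":72.4,"tz":-22.2,"roll":0},{"tx":0,"ty":87.7,"tz":-22.7,"roll":0},{"tx":0,"ty":102.9,"tz":-21.7,"roll":0},{"tx":0,"ty":118,"tz":-19.4,"roll":0},{"tx":0,"ty":132.9,"tz":-15.7,"roll":0},{"tx":0,"ty":132.9,"tz":-15.7,"roll":0},{"tx":0,"ty":132.9,"tz":-15.7,"roll":0}]'

```text
t: 7.93
eef_pos: [649.5, 19.7, 210.6]
tcp_rot: [3.14, -0.001, 1.385]
ft_force: [1.4, 2.8, 2.2]
opening: 0.201
grip_force: 30.0
```

Call:
step_arm --moves '[{"tx":0,"ty":7,"tz":2.3,"roll":0},{"tx":0,"ty":14,"tz":5,"roll":0},{"tx":0,"ty":14,"tz":5,"roll":0}]'

```text
t: 8.18
eef_pos: [663.6, 17.1, 205.5]
tcp_rot: [3.14, -0.001, 1.385]
ft_force: [3.3, 1.8, 4.0]
opening: 0.202
grip_force: 30.0
```

Call:
step_arm --moves '[{"tx":0,"ty":0,"tz":0,"roll":0},{"tx":0,"ty":0,"tz":0,"roll":0},{"tx":0,"ty":0,"tz":0,"roll":0},{"tx":0,"ty":0,"tz":0,"roll":0},{"tx":0,"ty":0,"tz":-20,"roll":0},{"tx":0,"ty":0,"tz":-45,"roll":0},{"tx":0,"ty":0,"tz":-70,"roll":0},{"tx":0,"ty":-30,"tz":-70,"roll":0},{"tx":0,"ty":-65,"tz":-70,"roll":0},{"tx":0,"ty":-100,"tz":-70,"roll":0},{"tx":-20,"ty":-125,"tz":-70,"roll":0},{"tx":-40,"ty":-140,"tz":-70,"roll":0}]' --grip 50

```text
t: 9.18
eef_pos: [514.3, 4.5, 275.7]
tcp_rot: [-3.141, 0.0, 1.387]
ft_force: [0.8, -1.2, 0.7]
opening: 0.523
grip_force: 0.0
```

Call:
step_arm --moves '[{"tx":-40,"ty":0,"tz":0,"roll":0},{"tx":-80,"ty":0,"tz":0,"roll":0},{"tx":-110,"ty":0,"tz":0,"roll":0},{"tx":-110,"ty":0,"tz":0,"roll":0},{"tx":-110,"ty":0,"tz":0,"roll":0},{"tx":-110,"ty":0,"tz":0,"roll":0}]' --grip 95

```text
t: 9.68
eef_pos: [496.7, -104.1, 275.4]
tcp_rot: [-3.141, -0.0, 1.384]
ft_force: [-0.4, 1.4, 0.4]
opening: 0.887
grip_force: 0.0
```

```bash
python3 - <<'E'
from meas import *
st()
c=snap("wrist","w5.png");print(np.round(proj(c,[[486,12,30],[486,12,80]])))
E
```

```text
t 9.68 [ 496.7 -104.1  275.4] [-3.141 -0.     1.384] op 84.3 gf 0.0 [-0.34  0.24  1.72  0.    1.18 -0.15] [-0.4  1.4  0.4]
[[294. 105.]
 [291. 100.]]
```

View pics/w5.png

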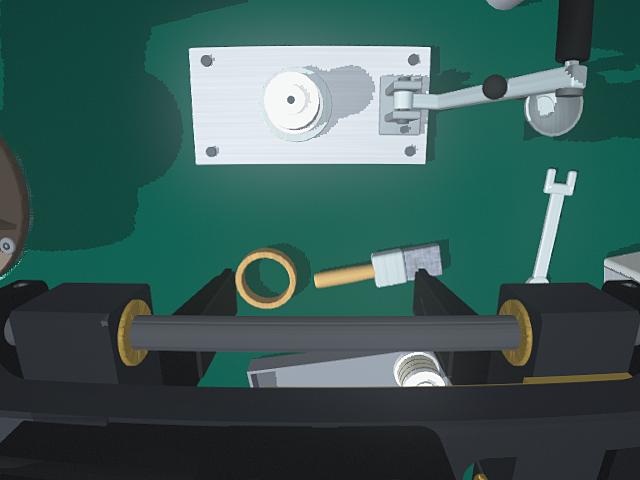

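The wrist view shows the hold-down arm fully back on its stop. The pack is at (292,100), the plate holes are at (206,60), (414,60), (211,151) and (410,151), and the bench is undisturbed. Measuring the plate and pack.

```bash
python3 - <<'E'
from meas import *
st();c=optics.read_camera("wrist");im=c["pixels"];hsv=cv2.cvtColor(im,cv2.COLOR_BGR2HSV);g=cv2.cvtColor(im,cv2.COLOR_BGR2GRAY)
H=[]
for u,v in((206,60),(414,60),(211,151),(410,151)):
    p=g[v-12:v+13,u-12:u+13].astype(float);m=p<p.max()*.66
    n,l,s,ce=cv2.connectedComponentsWithStats(m.astype(np.uint8)*1)
    k=min(range(1,n),key=lambda i:np.hypot(*(ce[i]-12)));q=ce[k]+[u-12,v-12]
    w=onz(c,*q,16);H.append(w[:2]);print("hole",np.round(q,1),s[k,4],np.round(w[:2],1))
H=np.array(H);ce=H.mean(0);d=(H[1]+H[3]-H[0]-H[2]);a=np.arctan2(d[1],d[0])
X=np.array([np.cos(a),np.sin(a)]);print("centre",ce,"yaw",a,"nest",ce-15*X,"sep",np.linalg.norm(H[1]-H[0]),np.linalg.norm(H[3]-H[2]),np.linalg.norm(H[2]-H[0]))
q=np.zeros_like(g);q[30:175,180:431]=((hsv[...,1]<70)&(g>110))[30:175,180:431]*255
k=max(cv2.findContours(q,cv2.RETR_EXTERNAL,cv2.CHAIN_APPROX_NONE)[0],key=cv2.contourArea)
w=np.array([onz(c,u,v,16)[:2] for u,v in k[:,0]],np.float32);r=cv2.minAreaRect(w);print("plate rect",r)
wh=((g>225)).astype(np.uint8)*255;M=np.zeros_like(wh);M[60:140,250:340]=255
for b in blobs(c,cv2.morphologyEx(wh&M,cv2.MORPH_CLOSE,np.ones((5,5))),80,300,9000):print("pack white z80",b)
p=g[85:115,275:307].astype(float);m=(p<110).astype(np.uint8);n,l,s,cc=cv2.connectedComponentsWithStats(m)
for i in range(1,n):
  if s[i,4]>8:print("port",cc[i]+[275,85],s[i,4],onz(c,*(cc[i]+[275,85]),85)[:2])
E
```

```text
t 9.73 [ 496.8 -103.7  275.4] [-3.141 -0.     1.385] op 88.2 gf 0.0 [-0.34  0.24  1.72  0.    1.18 -0.15] [-0.4  0.3  0.4]
hole [206.3  60.6] 107 [398.1  80.2]
hole [413.4  59.8] 109 [624.5  38. ]
hole [211.  151.5] 91 [379.8 -18.1]
hole [410.  151.2] 96 [606.3 -60.5]
centre [502.15111808   9.92366022] yaw -0.18474843948176375 nest [487.40638068  12.67914912] sep 230.22938549172412 230.45298687108496 100.03705826223421
plate rect ((502.6548767089844, 9.664154052734375), (129.928466796875, 271.24078369140625), 79.54389953613281)
pack white z80 (286, 100, [482.1, 12.7], 113.9, 5573.5)
port [290.5     99.8125] 16 [486.29790999  11.68159454]
```

```bash
python3 -c "
from h import *
st();go(486.5,12,47,-.1845)"
```

```text
t 9.78 [ 496.9 -103.5  275.4] [-3.141 -0.     1.386] op 92.2 gf 0.0 [-0.34  0.24  1.72  0.    1.18 -0.15] [ 0.7  0.4 -0.6]
  tx 111.6 ty -31.5 tz 228.4 roll -0.000 |d| 116
```

Call:
step_arm --moves '[{"tx":30,"ty":-8,"tz":30,"roll":0},{"tx":60,"ty":-16,"tz":60,"roll":0},{"tx":90,"ty":-24,"tz":90,"roll":0},{"tx":112,"ty":-32,"tz":110,"roll":0},{"tx":112,"ty":-32,"tz":135,"roll":0},{"tx":112,"ty":-32,"tz":160,"roll":0},{"tx":112,"ty":-32,"tz":185,"roll":0},{"tx":112,"ty":-32,"tz":210,"roll":0},{"tx":112,"ty":-32,"tz":228,"roll":0},{"tx":112,"ty":-32,"tz":228,"roll":0},{"tx":112,"ty":-32,"tz":228,"roll":0}]'

```text
t: 10.7
eef_pos: [485.9, 12.5, 47.2]
tcp_rot: [-3.14, 0.0, 1.386]
ft_force: [-0.0, 0.2, 0.1]
opening: 1.0
grip_force: 0.0
```

Call:
step_arm --moves '[{"tx":0,"ty":0,"tz":0,"roll":0},{"tx":0,"ty":0,"tz":0,"roll":0},{"tx":0,"ty":0,"tz":0,"roll":0},{"tx":0,"ty":0,"tz":0,"roll":0},{"tx":0,"ty":0,"tz":0,"roll":0},{"tx":0,"ty":0,"tz":0,"roll":0},{"tx":0,"ty":0,"tz":0,"roll":0},{"tx":0,"ty":0,"tz":0,"roll":0},{"tx":0,"ty":0,"tz":0,"roll":0}]' --grip 35

```text
t: 11.45
eef_pos: [486.2, 11.6, 47.6]
tcp_rot: [3.142, -0.0, 1.385]
ft_force: [-1.1, -0.5, 4.9]
opening: 0.558
grip_force: 30.0
```

```bash
python3 -c "
from h import *
st();go(486.5,12,240);go(432,-300,240,-.09)"
```

```text
t 11.45 [486.2  11.6  47.6] [ 3.142 -0.     1.385] op 53.0 gf 30.0 [-0.11  0.52  2.04  0.    0.59  0.07] [-1.1 -0.5  4.9]
  tx 0.4 ty 0.3 tz -192.4 roll 0.000 |d| 1
  tx -316.3 ty 4.4 tz -192.4 roll -0.096 |d| 316
```

Call:
step_arm --moves '[{"tx":0,"ty":0,"tz":-10,"roll":0},{"tx":0,"ty":0,"tz":-25,"roll":0},{"tx":0,"ty":0,"tz":-50,"roll":0},{"tx":0,"ty":0,"tz":-80,"roll":0},{"tx":0,"ty":0,"tz":-110,"roll":0},{"tx":-25,"ty":0,"tz":-130,"roll":0},{"tx":-55,"ty":0,"tz":-150,"roll":0},{"tx":-85,"ty":0,"tz":-150,"roll":0},{"tx":-115,"ty":0,"tz":-150,"roll":0},{"tx":-145,"ty":0,"tz":-150,"roll":0},{"tx":-175,"ty":0,"tz":-150,"roll":0}]'

```text
t: 12.37
eef_pos: [453.1, -161.6, 197.4]
tcp_rot: [-3.142, -0.0, 1.385]
ft_force: [1.2, 0.7, -1.4]
opening: 0.562
grip_force: 30.0
```

Call:
step_arm --moves '[{"tx":-30,"ty":0,"tz":0,"roll":0},{"tx":-60,"ty":0,"tz":0,"roll":0},{"tx":-90,"ty":0,"tz":0,"roll":-0.03},{"tx":-120,"ty":0,"tz":0,"roll":-0.06},{"tx":-150,"ty":0,"tz":0,"roll":-0.096},{"tx":-180,"ty":0,"tz":0,"roll":-0.096},{"tx":-200,"ty":0,"tz":0,"roll":-0.096},{"tx":-200,"ty":0,"tz":0,"roll":-0.096},{"tx":-200,"ty":0,"tz":0,"roll":-0.096}]'

```text
t: 13.12
eef_pos: [416.2, -357.3, 196.7]
tcp_rot: [-3.141, -0.001, 1.479]
ft_force: [-0.2, -0.0, -2.0]
opening: 0.563
grip_force: 30.0
```

```bash
cat > out.py <<'E'
from meas import *
st();c=snap("top","t6.png");im=c["pixels"];hsv=cv2.cvtColor(im,cv2.COLOR_BGR2HSV)
# floor of out tray: mask grey inner; use side camera boundary too
for n,z in(("top",30),("side",30)):
    c=snap(n,n+"6.png")
    for dy in(0,):
        R=lambda a:np.array([[np.cos(a),-np.sin(a)],[np.sin(a),np.cos(a)]])
        k=R(-.038)@np.array([[135,85],[135,-85],[-135,-85],[-135,85]]).T
        P=np.c_[(k.T+[487,-388]),np.full(4,30)];print(n,np.round(proj(c,P)).tolist())
        cv2.polylines(c["pixels"],[np.round(proj(c,P)).astype(np.int32)],True,(0,0,255),1)
        k=k*.97;P=np.c_[(k.T+[487,-388]),np.full(4,4)]
    im=c["pixels"];im=im[205:350,440:580] if n=="top" else im[110:200,290:400]
    cv2.imwrite(f"pics/o{n}.png",cv2.resize(im,(390,404)))
cv2.imwrite("pics/c6.png",np.hstack([cv2.imread("pics/otop.png"),cv2.imread("pics/oside.png")]))
E
python3 out.py
```

```text
t 13.12 [ 416.2 -357.3  196.7] [-3.141e+00 -1.000e-03  1.479e+00] op 53.5 gf 30.0 [-0.83  0.38  1.74  0.    1.02 -0.74] [-0.2 -0.  -2. ]
top [[478.0, 221.0], [550.0, 223.0], [550.0, 337.0], [477.0, 335.0]]
side [[304.0, 171.0], [308.0, 143.0], [381.0, 146.0], [382.0, 175.0]]
```

View pics/c6.png

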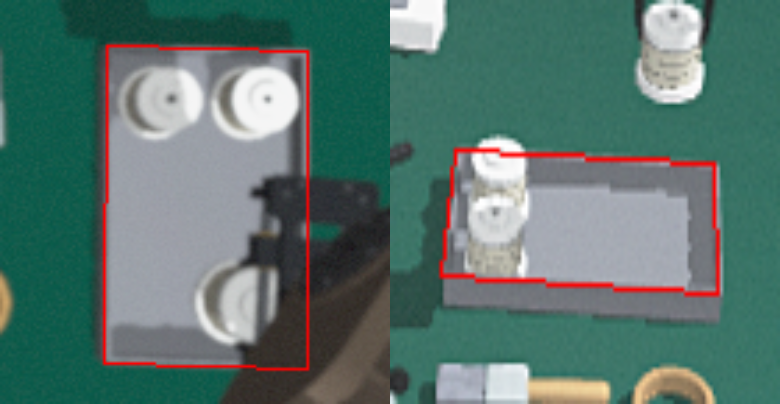

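The drawn tray outline fits both views. The free spot is at about (432, -386).

```bash
python3 -c "
from h import *
st();go(432,-386,22)"
```

```text
t 13.27 [ 416.8 -355.9  197.3] [-3.141e+00 -1.000e-03  1.481e+00] op 53.2 gf 30.0 [-0.83  0.38  1.74  0.    1.02 -0.74] [-0.5 -0.6 -0.7]
  tx -28.6 ty 17.8 tz 175.3 roll 0.000 |d| 34
```

Call:
step_arm --moves '[{"tx":-15,"ty":9,"tz":20,"roll":0},{"tx":-28.6,"ty":17.8,"tz":40,"roll":0},{"tx":-28.6,"ty":17.8,"tz":65,"roll":0},{"tx":-28.6,"ty":17.8,"tz":90,"roll":0},{"tx":-28.6,"ty":17.8,"tz":115,"roll":0},{"tx":-28.6,"ty":17.8,"tz":140,"roll":0},{"tx":-28.6,"ty":17.8,"tz":155,"roll":0},{"tx":-28.6,"ty":17.8,"tz":165,"roll":0},{"tx":-28.6,"ty":17.8,"tz":171,"roll":0},{"tx":-28.6,"ty":17.8,"tz":174,"roll":0},{"tx":-28.6,"ty":17.8,"tz":175,"roll":0},{"tx":-28.6,"ty":17.8,"tz":175,"roll":0}]'

```text
t: 14.27
eef_pos: [432.3, -387.1, 23.0]
tcp_rot: [3.141, 0.001, 1.481]
ft_force: [0.3, -0.1, -1.2]
opening: 0.562
grip_force: 30.0
```

Call:
step_arm --moves '[{"tx":0,"ty":0,"tz":0,"roll":0},{"tx":0,"ty":0,"tz":0,"roll":0},{"tx":0,"ty":0,"tz":0,"roll":0},{"tx":0,"ty":0,"tz":0,"roll":0},{"tx":0,"ty":0,"tz":0,"roll":0},{"tx":0,"ty":0,"tz":-15,"roll":0},{"tx":0,"ty":0,"tz":-40,"roll":0},{"tx":0,"ty":0,"tz":-75,"roll":0},{"tx":0,"ty":0,"tz":-110,"roll":0},{"tx":0,"ty":0,"tz":-145,"roll":0},{"tx":0,"ty":0,"tz":-180,"roll":0},{"tx":0,"ty":0,"tz":-210,"roll":0}]' --grip 85

```text
t: 15.27
eef_pos: [431.9, -387.0, 235.1]
tcp_rot: [3.14, 0.001, 1.481]
ft_force: [-0.5, -0.7, 0.2]
opening: 0.893
grip_force: 0.0
```

```bash
python3 -c "
from h import *
st();go(430,130,230,-.1)"
```

```text
t 15.27 [ 431.9 -387.   235.1] [3.140e+00 1.000e-03 1.481e+00] op 84.9 gf 0.0 [-0.84  0.39  1.62  0.    1.14 -0.75] [-0.5 -0.7  0.2]
  tx 514.7 ty -48.4 tz 5.1 roll 0.010 |d| 517
```

Call:
step_arm --moves '[{"tx":40,"ty":0,"tz":-4,"roll":0},{"tx":80,"ty":0,"tz":-8,"roll":0},{"tx":120,"ty":0,"tz":-12,"roll":0},{"tx":160,"ty":0,"tz":-16,"roll":0},{"tx":200,"ty":0,"tz":-20,"roll":0},{"tx":240,"ty":0,"tz":-25,"roll":0.02},{"tx":280,"ty":0,"tz":-30,"roll":0.04},{"tx":320,"ty":0,"tz":-35,"roll":0.06},{"tx":360,"ty":0,"tz":-35,"roll":0.08},{"tx":400,"ty":0,"tz":-35,"roll":0.095},{"tx":440,"ty":0,"tz":-35,"roll":0.095},{"tx":480,"ty":-1,"tz":-35,"roll":0.095}]'

```text
t: 16.27
eef_pos: [473.8, 93.2, 267.7]
tcp_rot: [3.141, -0.0, 1.386]
ft_force: [1.3, -0.5, -0.6]
opening: 0.897
grip_force: 0.0
```

Call:
step_arm --moves '[{"tx":40,"ty":10,"tz":0,"roll":0},{"tx":70,"ty":15,"tz":0,"roll":0},{"tx":70,"ty":15,"tz":0,"roll":0},{"tx":70,"ty":15,"tz":0,"roll":0},{"tx":70,"ty":15,"tz":0,"roll":0}]'

```text
t: 16.68
eef_pos: [501.3, 156.9, 267.3]
tcp_rot: [-3.141, 0.0, 1.386]
ft_force: [0.1, -0.4, 0.7]
opening: 0.893
grip_force: 0.0
```

```bash
cat > kit.py <<'E'
from meas import *
st();c=snap("wrist","w7.png");im=c["pixels"];hsv=cv2.cvtColor(im,cv2.COLOR_BGR2HSV);g=cv2.cvtColor(im,cv2.COLOR_BGR2GRAY)
K={}
for b in((392,248),(385,347),(468,347),(561,356),(477,257),(575,265)):print(b,np.round(proj(c,[[*b,14]])[0]).tolist())
m=((g>165)&~((hsv[...,0]>60)&(hsv[...,1]>70))).astype(np.uint8)*255;m[265:]=0
m=cv2.morphologyEx(m,cv2.MORPH_CLOSE,np.ones((9,9)));m=cv2.morphologyEx(m,cv2.MORPH_OPEN,np.ones((9,9)))
for b in blobs(c,m,14,800,9000):print(b)
E
python3 kit.py
```

```text
t 16.68 [501.3 156.9 267.3] [-3.141  0.     1.386] op 84.9 gf 0.0 [ 0.18  0.28  1.7  -0.    1.17  0.36] [ 0.1 -0.4  0.7]
(392, 248) [215.0, 145.0]
(385, 347) [188.0, 57.0]
(468, 347) [262.0, 41.0]
(561, 356) [345.0, 15.0]
(477, 257) [286.0, 122.0]
(575, 265) [371.0, 99.0]
(543, 222, [759.6, 89.0], 105.6, 1875.5)
(216, 143, [394.2, 250.0], 53.3, 1649.5)
(286, 120, [477.7, 259.9], 61.5, 2339.5)
(373, 96, [576.9, 267.3], 53.4, 1800.5)
(530, 59, [757.4, 278.4], 96.6, 3261.0)
```

View pics/w7.png

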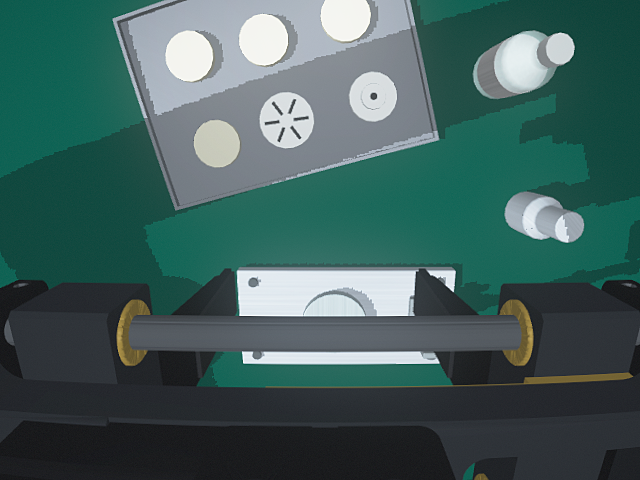

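The wrist view shows all the parts: base cap (286,120), top cap (373,96), tan discs (216,143), (189,56), (263,40) and (346,15), and an empty nest. The measured diameters (53.3, 61.5 and 53.4 mm) match the sizes given.

```bash
python3 -c "
from h import *
st();go(477.7,259.5,5.5,-.1845)"
```

```text
t 16.73 [501.4 156.5 267.4] [-3.141  0.     1.385] op 85.2 gf 0.0 [ 0.18  0.28  1.7  -0.    1.17  0.36] [-0.1 -0.6 -0.1]
  tx 96.9 ty -42.3 tz 261.9 roll -0.001 |d| 106
```

Call:
step_arm --moves '[{"tx":25,"ty":-10,"tz":20,"roll":0},{"tx":50,"ty":-21,"tz":45,"roll":0},{"tx":75,"ty":-32,"tz":75,"roll":0},{"tx":97,"ty":-42,"tz":110,"roll":0},{"tx":97,"ty":-42,"tz":145,"roll":0},{"tx":97,"ty":-42,"tz":180,"roll":0},{"tx":97,"ty":-42,"tz":210,"roll":0},{"tx":97,"ty":-42,"tz":235,"roll":0},{"tx":97,"ty":-42,"tz":250,"roll":0},{"tx":97,"ty":-42,"tz":258,"roll":0},{"tx":97,"ty":-42,"tz":261,"roll":0},{"tx":97,"ty":-42,"tz":261,"roll":0}]' --grip 76

```text
t: 17.73
eef_pos: [478.6, 259.7, 6.6]
tcp_rot: [3.142, -0.0, 1.385]
ft_force: [0.8, -0.4, -0.0]
opening: 0.799
grip_force: 0.0
```

Call:
step_arm --moves '[{"tx":0,"ty":0,"tz":0,"roll":0},{"tx":0,"ty":0,"tz":0,"roll":0},{"tx":0,"ty":0,"tz":0,"roll":0},{"tx":0,"ty":0,"tz":0,"roll":0},{"tx":0,"ty":0,"tz":0,"roll":0}]' --grip 45

```text
t: 18.15
eef_pos: [478.4, 260.4, 6.9]
tcp_rot: [3.141, -0.0, 1.386]
ft_force: [-0.3, 0.2, -0.5]
opening: 0.51
grip_force: 0.0
```

```bash
python3 -c "
from h import *
st();go(487.4,12.6,32,-.1845)"
```

```text
t 18.15 [478.4 260.4   6.9] [ 3.141 -0.     1.386] op 48.5 gf 0.0 [0.38 0.64 1.92 0.   0.58 0.56] [-0.3  0.2 -0.5]
  tx -241.9 ty 54.4 tz -25.1 roll -0.000 |d| 248
```

The fingers closed to 48 mm without meeting the 62 mm cap. Looking before moving on.

```bash
python3 - <<'E'
from meas import *
st()
c=snap("side","s8.png");print(np.round(proj(c,[[477,259,14],[478.4,260.4,7]])));w=snap("wrist","w8.png")
b=c["pixels"][255:375,270:420]
cv2.imwrite("pics/c8.png",np.hstack([cv2.resize(b,(500,400)),cv2.resize(w["pixels"][150:480,150:500],(300,400))]))
E
```

```text
t 18.15 [478.4 260.4   6.9] [ 3.141 -0.     1.386] op 48.5 gf 0.0 [0.38 0.64 1.92 0.   0.58 0.56] [-0.3  0.2 -0.5]
[[347. 311.]
 [347. 313.]]
```

View pics/c8.png

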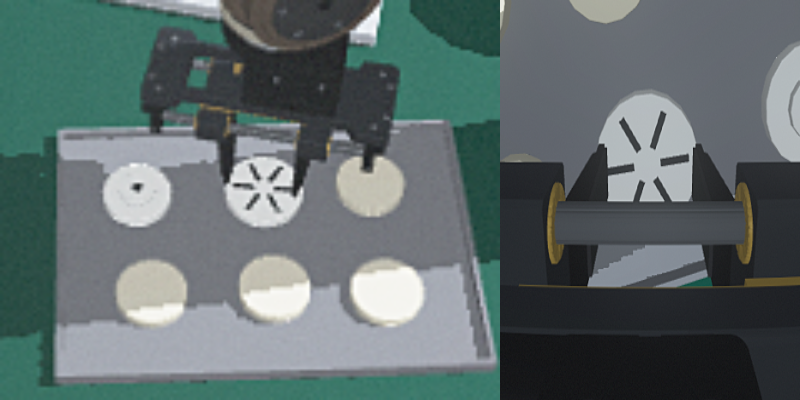

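```bash
python3 - <<'E'
from meas import *
s=optics.read_camera("side");w=optics.read_camera("wrist")
def tri(a,b):
    (o,d),(p,e)=a,b
    t=np.linalg.lstsq(np.c_[d,-e],p-o,rcond=None)[0];A=o+d*t[0];B=p+e*t[1];return np.round((A+B)/2,1),np.round(np.linalg.norm(A-B),1)
print(tri(ray(s,338.4,311.4),ray(w,377.5,271)));print(tri(ray(s,359,313.5),ray(w,270,271)))
st();print(np.round(proj(w,[[478.4+24,260.4-4,7],[478.4-24,260.4+4,7],[478.4+24,260.4-4,29],[478.4-24,260.4+4,29]])))
for b in blobs(w,cv2.morphologyEx((cv2.cvtColor(w["pixels"],cv2.COLOR_BGR2GRAY)>160).astype(np.uint8)*255,cv2.MORPH_CLOSE,np.ones((9,9))),14,800,20000):print(b)
cv2.imwrite("pics/w9.png",cv2.resize(w["pixels"][200:330,230:420],(760,520),interpolation=cv2.INTER_CUBIC))
E
```

```text
(array([503.4, 265.8,  21.4]), np.float64(5.9))
(array([450.8, 272.6,  20.2]), np.float64(7.7))
t 18.35 [478.3 260.4   6.5] [ 3.141 -0.     1.386] op 45.3 gf 0.0 [0.38 0.64 1.92 0.   0.58 0.56] [-0.2 -0.4  0.1]
[[369. 278.]
 [277. 280.]
 [374. 294.]
 [272. 296.]]
(323, 274, [479.4, 265.7], 60.5, 7830.5)
(511, 235, [576.2, 268.4], 53.4, 7736.5)
(83, 154, [375.6, 347.2], 90.9, 13006.0)
(270, 109, [470.2, 348.7], 56.2, 10404.5)
(462, 56, [560.9, 356.5], 54.5, 10390.0)
```

View pics/w9.png

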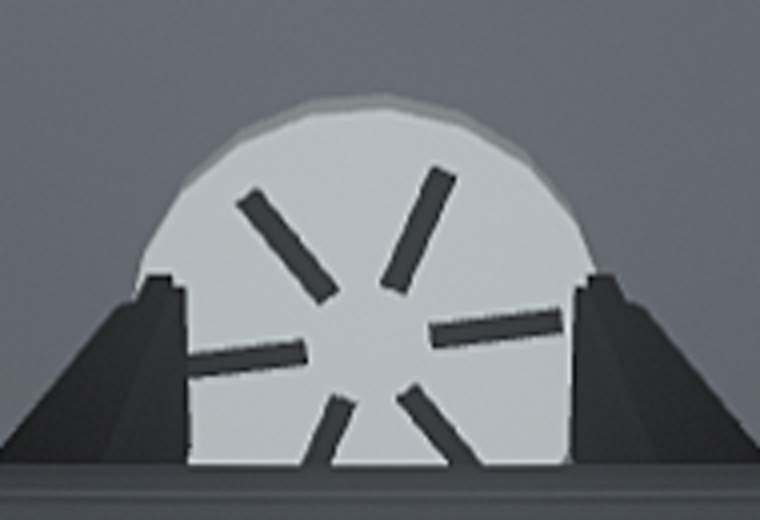

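The enlarged view shows the fingertips overlying the cap. Triangulation puts them at about z 20, while the reported TCP height is 6.5. I'll open and lower gently to find the floor by touch.

Call:
step_arm --moves '[{"tx":0,"ty":0,"tz":-3,"roll":0},{"tx":0,"ty":0,"tz":-3,"roll":0},{"tx":0,"ty":0,"tz":-3,"roll":0},{"tx":0,"ty":0,"tz":-3,"roll":0},{"tx":0,"ty":0,"tz":0,"roll":0},{"tx":0,"ty":0,"tz":2,"roll":0},{"tx":0,"ty":0,"tz":4,"roll":0},{"tx":0,"ty":0,"tz":4,"roll":0}]' --grip 76

```text
t: 19.02
eef_pos: [478.0, 260.2, 1.9]
tcp_rot: [-3.141, 0.0, 1.386]
ft_force: [-0.2, -0.7, 0.2]
opening: 0.799
grip_force: 0.0
```

Call:
step_arm --moves '[{"tx":0,"ty":0,"tz":1,"roll":0},{"tx":0,"ty":0,"tz":2,"roll":0},{"tx":0,"ty":0,"tz":3,"roll":0},{"tx":0,"ty":0,"tz":4,"roll":0},{"tx":0,"ty":0,"tz":4,"roll":0}]'

```text
t: 19.43
eef_pos: [478.2, 260.3, -1.7]
tcp_rot: [-3.141, 0.0, 1.386]
ft_force: [-0.2, 0.2, 0.6]
opening: 0.802
grip_force: 0.0
```

Call:
step_arm --moves '[{"tx":0,"ty":0,"tz":1,"roll":0},{"tx":0,"ty":0,"tz":2,"roll":0},{"tx":0,"ty":0,"tz":3,"roll":0},{"tx":0,"ty":0,"tz":3,"roll":0}]'

```text
t: 19.77
eef_pos: [478.2, 260.3, -4.8]
tcp_rot: [-3.141, 0.0, 1.386]
ft_force: [0.4, 0.2, -0.4]
opening: 0.8
grip_force: 0.0
```

Call:
step_arm --moves '[{"tx":0,"ty":0,"tz":1,"roll":0},{"tx":0,"ty":0,"tz":2,"roll":0},{"tx":0,"ty":0,"tz":3,"roll":0},{"tx":0,"ty":0,"tz":3,"roll":0}]'

```text
t: 20.1
eef_pos: [478.2, 260.3, -7.7]
tcp_rot: [-3.141, 0.0, 1.386]
ft_force: [-0.2, 0.4, -0.1]
opening: 0.801
grip_force: 0.0
```

Call:
step_arm --moves '[{"tx":0,"ty":0,"tz":1,"roll":0},{"tx":0,"ty":0,"tz":2,"roll":0},{"tx":0,"ty":0,"tz":2,"roll":0},{"tx":0,"ty":0,"tz":2,"roll":0}]'

```text
t: 20.43
eef_pos: [478.2, 260.3, -9.6]
tcp_rot: [-3.141, 0.0, 1.386]
ft_force: [0.4, 0.3, 0.6]
opening: 0.802
grip_force: 0.0
```

Call:
step_arm --moves '[{"tx":0,"ty":0,"tz":1,"roll":0},{"tx":0,"ty":0,"tz":2,"roll":0},{"tx":0,"ty":0,"tz":2,"roll":0},{"tx":0,"ty":0,"tz":2,"roll":0}]'

```text
t: 20.77
eef_pos: [478.2, 260.3, -11.6]
tcp_rot: [-3.142, -0.0, 1.386]
ft_force: [0.1, -1.2, 1.1]
opening: 0.801
grip_force: 0.0
```

Call:
step_arm --moves '[{"tx":0,"ty":0,"tz":1,"roll":0},{"tx":0,"ty":0,"tz":2,"roll":0},{"tx":0,"ty":0,"tz":2,"roll":0},{"tx":0,"ty":0,"tz":2,"roll":0}]'

```text
t: 21.1
eef_pos: [478.2, 260.3, -13.6]
tcp_rot: [-3.142, -0.0, 1.386]
ft_force: [0.5, -0.6, -0.2]
opening: 0.798
grip_force: 0.0
```

Call:
step_arm --moves '[{"tx":0,"ty":0,"tz":1,"roll":0},{"tx":0,"ty":0,"tz":2,"roll":0},{"tx":0,"ty":0,"tz":2,"roll":0},{"tx":0,"ty":0,"tz":2,"roll":0}]'

```text
t: 21.43
eef_pos: [478.2, 260.3, -15.6]
tcp_rot: [-3.141, 0.0, 1.386]
ft_force: [-0.7, 0.3, 0.2]
opening: 0.801
grip_force: 0.0
```

Call:
step_arm --moves '[{"tx":0,"ty":0,"tz":1,"roll":0},{"tx":0,"ty":0,"tz":1.5,"roll":0},{"tx":0,"ty":0,"tz":1.5,"roll":0}]'

```text
t: 21.68
eef_pos: [478.2, 260.3, -17.2]
tcp_rot: [-3.142, -0.0, 1.386]
ft_force: [-0.6, 0.4, 0.3]
opening: 0.8
grip_force: 0.0
```

Call:
step_arm --moves '[{"tx":0,"ty":0,"tz":0.5,"roll":0},{"tx":0,"ty":0,"tz":1,"roll":0},{"tx":0,"ty":0,"tz":1,"roll":0}]'

```text
t: 21.93
eef_pos: [478.3, 260.3, -17.8]
tcp_rot: [3.141, -0.0, 1.386]
ft_force: [-0.1, 0.0, 4.2]
opening: 0.796
grip_force: 2.2
```

```bash
python3 - <<'E'
from meas import *
st()
c=snap("side","s10.png");w=snap("wrist","w10.png")
b=c["pixels"][285:345,310:390]
cv2.imwrite("pics/c10.png",np.hstack([cv2.resize(b,(400,300)),cv2.resize(w["pixels"][200:350,220:420],(400,300),interpolation=cv2.INTER_CUBIC)]))
E
```

```text
t 21.93 [478.3 260.3 -17.8] [ 3.141 -0.     1.386] op 75.7 gf 2.2 [0.38 0.68 1.93 0.   0.53 0.56] [-0.1  0.   4.2]
```

View pics/c10.png

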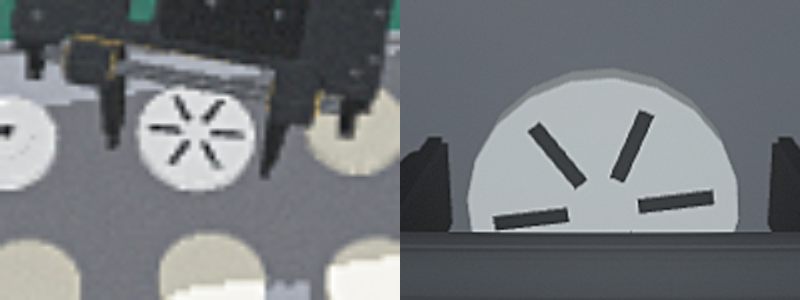

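Touchdown came at a reported z of -17.8, so the true tip height is the reported value plus about 22 mm. The fingers straddle the cap, centred on it. I'll raise 2 mm and grip.

Call:
step_arm --moves '[{"tx":0,"ty":0,"tz":-1.5,"roll":0},{"tx":0,"ty":0,"tz":-3,"roll":0},{"tx":0,"ty":0,"tz":-3,"roll":0}]'

```text
t: 22.28
eef_pos: [478.4, 260.4, -14.9]
tcp_rot: [3.141, -0.0, 1.386]
ft_force: [0.9, -0.4, -0.2]
opening: 0.799
grip_force: 0.0
```

Call:
step_arm --moves '[{"tx":0,"ty":0,"tz":0,"roll":0},{"tx":0,"ty":0,"tz":0,"roll":0},{"tx":0,"ty":0,"tz":0,"roll":0},{"tx":0,"ty":0,"tz":0,"roll":0},{"tx":0,"ty":0,"tz":0,"roll":0},{"tx":0,"ty":0,"tz":0,"roll":0}]' --grip 45

```text
t: 22.78
eef_pos: [478.2, 260.3, -15.1]
tcp_rot: [-3.142, -0.0, 1.386]
ft_force: [-0.3, -0.6, 0.7]
opening: 0.642
grip_force: 30.0
```

```bash
python3 -c "
from h import *
st();go(487.4,12.6,11,-.1845)"
```

```text
t 22.78 [478.2 260.3 -15.1] [-3.142 -0.     1.386] op 61.0 gf 30.0 [0.38 0.68 1.93 0.   0.54 0.56] [-0.3 -0.6  0.7]
  tx -241.8 ty 54.6 tz -26.1 roll -0.000 |d| 248
```

Call:
step_arm --moves '[{"tx":0,"ty":0,"tz":-10,"roll":0},{"tx":0,"ty":0,"tz":-30,"roll":0},{"tx":-20,"ty":4,"tz":-60,"roll":0},{"tx":-50,"ty":10,"tz":-90,"roll":0},{"tx":-80,"ty":18,"tz":-100,"roll":0},{"tx":-110,"ty":25,"tz":-100,"roll":0},{"tx":-140,"ty":32,"tz":-100,"roll":0},{"tx":-170,"ty":39,"tz":-100,"roll":0},{"tx":-200,"ty":46,"tz":-95,"roll":0},{"tx":-225,"ty":52,"tz":-90,"roll":0},{"tx":-241.8,"ty":54.6,"tz":-80,"roll":0},{"tx":-241.8,"ty":54.6,"tz":-70,"roll":0}]'

```text
t: 23.78
eef_pos: [487.8, 9.9, 55.5]
tcp_rot: [3.14, 0.0, 1.383]
ft_force: [0.6, 0.4, 0.0]
opening: 0.646
grip_force: 30.0
```

Call:
step_arm --moves '[{"tx":0,"ty":0,"tz":12,"roll":0},{"tx":0,"ty":0,"tz":24,"roll":0},{"tx":0,"ty":0,"tz":34,"roll":0},{"tx":0,"ty":0,"tz":40,"roll":0},{"tx":0,"ty":0,"tz":42,"roll":0},{"tx":0,"ty":0,"tz":43,"roll":0},{"tx":0,"ty":0,"tz":43,"roll":0},{"tx":0,"ty":0,"tz":43,"roll":0}]'

```text
t: 24.45
eef_pos: [487.7, 12.7, 12.3]
tcp_rot: [3.141, -0.0, 1.386]
ft_force: [-0.1, 0.1, 0.3]
opening: 0.642
grip_force: 30.0
```

```bash
python3 -c "
from h import *
st();go(487.4,12.6,11,-.1845)"
```

```text
t 24.45 [487.7  12.7  12.3] [ 3.141 -0.     1.386] op 61.0 gf 30.0 [-0.11  0.58  2.06  0.    0.5   0.08] [-0.1  0.1  0.3]
  tx -0.1 ty -0.3 tz 1.3 roll -0.000 |d| 0
```

Call:
step_arm --moves '[{"tx":0,"ty":0,"tz":1,"roll":0},{"tx":0,"ty":0,"tz":1,"roll":0}]'

```text
t: 24.62
eef_pos: [487.6, 12.6, 11.2]
tcp_rot: [3.141, -0.0, 1.386]
ft_force: [-0.7, 0.7, 0.1]
opening: 0.64
grip_force: 30.0
```

Call:
step_arm --moves '[{"tx":0,"ty":0,"tz":0,"roll":0},{"tx":0,"ty":0,"tz":0,"roll":0},{"tx":0,"ty":0,"tz":0,"roll":0},{"tx":0,"ty":0,"tz":-10,"roll":0},{"tx":0,"ty":0,"tz":-30,"roll":0},{"tx":0,"ty":0,"tz":-60,"roll":0},{"tx":-20,"ty":0,"tz":-95,"roll":0},{"tx":-50,"ty":0,"tz":-125,"roll":0},{"tx":-80,"ty":0,"tz":-155,"roll":0},{"tx":-105,"ty":0,"tz":-185,"roll":0},{"tx":-115,"ty":0,"tz":-210,"roll":0},{"tx":-115,"ty":0,"tz":-220,"roll":0}]' --grip 80

```text
t: 25.62
eef_pos: [466.6, -102.7, 235.2]
tcp_rot: [3.136, 0.001, 1.383]
ft_force: [-0.6, -0.8, 0.4]
opening: 0.84
grip_force: 0.0
```

```bash
cat > nest.py <<'E'
import sys
from meas import *
z=float(sys.argv[1]);st();c=optics.read_camera("wrist");im=c["pixels"];g=cv2.cvtColor(im,cv2.COLOR_BGR2GRAY)
q=proj(c,[[487.4,12.6,z]])[0];u,v=np.round(q).astype(int);print(q)
P=im[max(v-70,0):v+70,u-90:u+90];cv2.imwrite(sys.argv[2],cv2.resize(P,None,fx=4,fy=4,interpolation=cv2.INTER_CUBIC))
m=np.zeros_like(g);m[max(v-60,0):v+60,u-60:u+60]=255
for t in(215,225,235):
  for b in blobs(c,cv2.morphologyEx((g>t).astype(np.uint8)*255&m,cv2.MORPH_CLOSE,np.ones((7,7))),z,500,9000):print(t,b)
d=((g<100)&(m>0)).astype(np.uint8);n,l,s,cc=cv2.connectedComponentsWithStats(d)
for i in range(1,n):
  if s[i,4]>10:print("dark",np.round(cc[i],1),s[i,4],np.round(onz(c,*cc[i],z)[:2],1))
E
python3 nest.py 40 pics/n1.png
```

```text
t 25.62 [ 466.6 -102.7  235.2] [3.136e+00 1.000e-03 1.383e+00] op 79.8 gf 0.0 [-0.35  0.23  1.85 -0.    1.05 -0.17] [-0.6 -0.8  0.4]
[321.59331901  93.88785448]
235 (322, 95, [488.0, 11.8], 65.5, 3232.5)
```

View pics/n1.png

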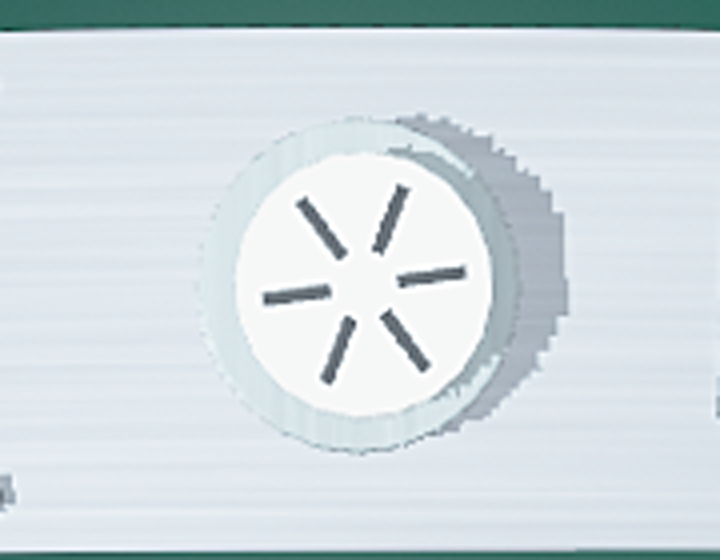

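The base cap lies flat and centred: its centre is at about crop (364,284), with the nest ring around it at (358,285), measured at (488.0, 11.8). That uses up my picture allowance, so I'll work from numbers now. Next, the filter discs.

Call:
step_arm --moves '[{"tx":30,"ty":-5,"tz":-5,"roll":0},{"tx":60,"ty":-10,"tz":-10,"roll":0},{"tx":90,"ty":-15,"tz":-15,"roll":0},{"tx":120,"ty":-20,"tz":-20,"roll":0},{"tx":150,"ty":-26,"tz":-25,"roll":0},{"tx":180,"ty":-32,"tz":-25,"roll":0},{"tx":210,"ty":-38,"tz":-25,"roll":0},{"tx":240,"ty":-44,"tz":-25,"roll":0},{"tx":270,"ty":-50,"tz":-25,"roll":0},{"tx":298,"ty":-53,"tz":-25,"roll":0},{"tx":298,"ty":-53,"tz":-25,"roll":0},{"tx":298,"ty":-53,"tz":-25,"roll":0}]' --grip 72

```text
t: 26.67
eef_pos: [468.3, 203.3, 255.5]
tcp_rot: [-3.141, 0.0, 1.389]
ft_force: [-0.9, -0.2, -0.3]
opening: 0.758
grip_force: 0.0
```

Call:
step_arm --moves '[{"tx":0,"ty":0,"tz":0,"roll":0},{"tx":0,"ty":0,"tz":0,"roll":0},{"tx":0,"ty":0,"tz":0,"roll":0}]'

```text
t: 26.92
eef_pos: [469.0, 201.3, 256.0]
tcp_rot: [-3.141, 0.0, 1.385]
ft_force: [0.5, 0.4, 0.3]
opening: 0.758
grip_force: 0.0
```

```bash
cat > kit.py <<'E'
from meas import *
st();c=snap("wrist","wk.png");im=c["pixels"];hsv=cv2.cvtColor(im,cv2.COLOR_BGR2HSV);g=cv2.cvtColor(im,cv2.COLOR_BGR2GRAY)
P=[]
for t in(150,165,180,200):
  m=((g>t)&~((hsv[...,0]>60)&(hsv[...,1]>70))).astype(np.uint8)*255;m[275:]=0
  m=cv2.morphologyEx(m,cv2.MORPH_CLOSE,np.ones((9,9)));m=cv2.morphologyEx(m,cv2.MORPH_OPEN,np.ones((9,9)))
  for b in blobs(c,m,14,800,9000):
    if 51<b[3]<64 and not any(np.hypot(*(np.array(b[2])-p))<12 for p in P):
      P.append(np.array(b[2]));s=np.median(hsv[b[1]-5:b[1]+6,b[0]-5:b[0]+6,1]);print(b,"sat",s);go(*b[2],-15.5,-.1845)
E
python3 kit.py
```

```text
t 26.92 [469.  201.3 256. ] [-3.141  0.     1.385] op 72.0 gf 0.0 [ 0.28  0.26  1.75 -0.    1.13  0.46] [0.5 0.4 0.3]
(250, 177, [394.0, 250.0], 54.0, 1693.5) sat 19.0
  tx 33.9 ty -82.8 tz 271.5 roll -0.002 |d| 89
(409, 131, [576.5, 267.5], 54.1, 1832.0) sat 10.0
  tx 84.9 ty 93.3 tz 271.5 roll -0.002 |d| 126
(561, 102, [751.4, 269.8], 63.2, 2045.0) sat 10.0
  tx 119.5 ty 264.8 tz 271.5 roll -0.002 |d| 291
(223, 89, [385.8, 348.4], 54.1, 1911.5) sat 3.0
  tx 129.1 ty -109.0 tz 271.5 roll -0.002 |d| 169
(299, 73, [469.7, 348.4], 54.2, 1976.5) sat 4.0
  tx 144.6 ty -26.6 tz 271.5 roll -0.002 |d| 147
(382, 49, [561.2, 356.5], 55.0, 1993.5) sat 4.0
  tx 169.5 ty 61.8 tz 271.5 roll -0.002 |d| 180
```

Call:
step_arm --moves '[{"tx":10,"ty":-25,"tz":30,"roll":0},{"tx":20,"ty":-50,"tz":60,"roll":0},{"tx":34,"ty":-83,"tz":90,"roll":0},{"tx":34,"ty":-83,"tz":125,"roll":0},{"tx":34,"ty":-83,"tz":160,"roll":0},{"tx":34,"ty":-83,"tz":195,"roll":0},{"tx":34,"ty":-83,"tz":225,"roll":0},{"tx":34,"ty":-83,"tz":248,"roll":0},{"tx":34,"ty":-83,"tz":262,"roll":0},{"tx":34,"ty":-83,"tz":268,"roll":0},{"tx":34,"ty":-83,"tz":271,"roll":0},{"tx":34,"ty":-83,"tz":271,"roll":0}]'

```text
t: 27.97
eef_pos: [393.9, 250.7, -15.0]
tcp_rot: [-3.142, -0.0, 1.385]
ft_force: [0.4, 0.6, -0.7]
opening: 0.759
grip_force: 0.0
```

Call:
step_arm --moves '[{"tx":0,"ty":0,"tz":0,"roll":0},{"tx":0,"ty":0,"tz":0,"roll":0},{"tx":0,"ty":0,"tz":0,"roll":0},{"tx":0,"ty":0,"tz":0,"roll":0},{"tx":0,"ty":0,"tz":0,"roll":0},{"tx":0,"ty":0,"tz":0,"roll":0}]' --grip 40

```text
t: 28.47
eef_pos: [394.0, 251.1, -14.4]
tcp_rot: [3.14, -0.001, 1.386]
ft_force: [-0.0, -0.6, 7.9]
opening: 0.555
grip_force: 30.0
```

```bash
python3 -c "
from h import *
st();go(487.6,12.4,22,-.1845)"
```

```text
t 28.47 [394.  251.1 -14.4] [ 3.140e+00 -1.000e-03  1.386e+00] op 52.7 gf 30.0 [0.43 0.62 2.12 0.   0.4  0.61] [-0.  -0.6  7.9]
  tx -217.4 ty 135.9 tz -36.4 roll -0.000 |d| 256
```

Call:
step_arm --moves '[{"tx":0,"ty":0,"tz":-10,"roll":0},{"tx":0,"ty":0,"tz":-35,"roll":0},{"tx":-20,"ty":12,"tz":-65,"roll":0},{"tx":-45,"ty":28,"tz":-90,"roll":0},{"tx":-72,"ty":45,"tz":-110,"roll":0},{"tx":-100,"ty":62,"tz":-120,"roll":0},{"tx":-127,"ty":79,"tz":-120,"roll":0},{"tx":-154,"ty":96,"tz":-115,"roll":0},{"tx":-180,"ty":112,"tz":-110,"roll":0},{"tx":-202,"ty":126,"tz":-100,"roll":0},{"tx":-217.4,"ty":136,"tz":-90,"roll":0},{"tx":-217.4,"ty":136,"tz":-80,"roll":0}]'

```text
t: 29.47
eef_pos: [488.8, 9.4, 65.4]
tcp_rot: [3.14, -0.0, 1.383]
ft_force: [0.1, 0.0, -0.7]
opening: 0.555
grip_force: 30.0
```

Call:
step_arm --moves '[{"tx":0,"ty":0,"tz":12,"roll":0},{"tx":0,"ty":0,"tz":24,"roll":0},{"tx":0,"ty":0,"tz":34,"roll":0},{"tx":0,"ty":0,"tz":40,"roll":0},{"tx":0,"ty":0,"tz":41,"roll":0},{"tx":0,"ty":0,"tz":41,"roll":0},{"tx":0,"ty":0,"tz":41,"roll":0},{"tx":0,"ty":0,"tz":41,"roll":0}]'

```text
t: 30.13
eef_pos: [487.6, 12.3, 24.5]
tcp_rot: [3.141, -0.0, 1.386]
ft_force: [0.5, -0.2, -0.6]
opening: 0.559
grip_force: 30.0
```

```bash
python3 -c "
from h import *
st();go(487.6,12.4,22,-.1845)"
```

```text
t 30.13 [487.6  12.3  24.5] [ 3.141 -0.     1.386] op 53.1 gf 30.0 [-0.11  0.56  2.05  0.    0.53  0.07] [ 0.5 -0.2 -0.6]
  tx 0.1 ty -0.1 tz 2.5 roll -0.000 |d| 0
```

Call:
step_arm --moves '[{"tx":0,"ty":0,"tz":1.5,"roll":0},{"tx":0,"ty":0,"tz":3,"roll":0},{"tx":0,"ty":0,"tz":3,"roll":0}]'

```text
t: 30.38
eef_pos: [487.6, 12.2, 21.6]
tcp_rot: [3.141, -0.0, 1.386]
ft_force: [-1.3, -0.2, 9.9]
opening: 0.556
grip_force: 30.0
```

Call:
step_arm --moves '[{"tx":0,"ty":0,"tz":0,"roll":0},{"tx":0,"ty":0,"tz":0,"roll":0},{"tx":0,"ty":0,"tz":0,"roll":0},{"tx":0,"ty":0,"tz":-10,"roll":0},{"tx":0,"ty":0,"tz":-30,"roll":0},{"tx":5,"ty":0,"tz":-60,"roll":0},{"tx":30,"ty":-8,"tz":-90,"roll":0},{"tx":60,"ty":-17,"tz":-120,"roll":0},{"tx":90,"ty":-26,"tz":-150,"roll":0},{"tx":120,"ty":-35,"tz":-180,"roll":0},{"tx":150,"ty":-44,"tz":-210,"roll":0},{"tx":180,"ty":-53,"tz":-234,"roll":0}]' --grip 72

```text
t: 31.38
eef_pos: [468.0, 196.5, 254.9]
tcp_rot: [3.14, -0.001, 1.385]
ft_force: [0.9, -0.6, 0.3]
opening: 0.761
grip_force: 0.0
```

Call:
step_arm --moves '[{"tx":0,"ty":0,"tz":0,"roll":0},{"tx":0,"ty":0,"tz":0,"roll":0},{"tx":0,"ty":0,"tz":0,"roll":0},{"tx":0,"ty":0,"tz":0,"roll":0}]'

```text
t: 31.72
eef_pos: [468.3, 194.3, 251.2]
tcp_rot: [-3.14, 0.001, 1.385]
ft_force: [-0.0, -0.3, -0.2]
opening: 0.756
grip_force: 0.0
```

```bash
python3 kit.py; cat > nt.py <<'E'
# nest check from the top camera: brightest disc near the nest at height z
import sys
from meas import *
z=float(sys.argv[1]);c=optics.read_camera("top");im=c["pixels"];g=cv2.cvtColor(im,cv2.COLOR_BGR2GRAY);hsv=cv2.cvtColor(im,cv2.COLOR_BGR2HSV)
u,v=np.round(proj(c,[[487.6,12.4,z]])[0]).astype(int);print("nest px",u,v)
m=np.zeros_like(g);m[v-17:v+18,u-17:u+18]=255
s=((hsv[...,1]>14)&(hsv[...,0]<45)).astype(np.uint8)*255&m
for b in blobs(c,cv2.morphologyEx(s,cv2.MORPH_CLOSE,np.ones((3,3))),z,60,900):print(b)
E
python3 nt.py 50
```

```text
t 31.72 [468.3 194.3 251.2] [-3.140e+00  1.000e-03  1.385e+00] op 71.8 gf 0.0 [ 0.26  0.26  1.76 -0.    1.12  0.45] [-0.  -0.3 -0.2]
(410, 124, [576.7, 267.6], 54.0, 1894.0) sat 9.0
  tx 92.1 ty 92.7 tz 266.7 roll -0.002 |d| 131
(564, 94, [751.9, 271.0], 63.1, 2121.0) sat 10.0
  tx 127.9 ty 264.3 tz 266.7 roll -0.002 |d| 294
(221, 81, [385.7, 348.3], 54.0, 1968.5) sat 4.0
  tx 136.1 ty -109.9 tz 266.7 roll -0.002 |d| 175
(298, 65, [469.8, 348.3], 54.1, 2045.0) sat 3.0
  tx 151.7 ty -27.3 tz 266.7 roll -0.002 |d| 154
(383, 41, [561.3, 356.4], 54.8, 2066.5) sat 4.0
  tx 176.6 ty 61.2 tz 266.7 roll -0.002 |d| 187Traceback (most recent call last):
  File "nt.py", line 3, in <module>
    from meas import *
  File "meas.py", line 1, in <module>
    from h import *
  File "h.py", line 2, in <module>
    from cell import env,optics
  File "<controller>", line 1, in <module>
  File "<controller>", line 16, in <module>
    from ._kdtree import *
    from ._ckdtree import cKDTree, cKDTreeNode  # type: ignore[import-not-found]
    ^^^^^^^^^^^^^^^^^^^^^^^^^^^^^^^^^^^^^^^^^^
  File "scipy/spatial/
[... 922 characters left out ...]
testing as testing
    from ._private import extbuild
    import pathlib
    from ._local import *
    import ntpath
  File "<frozen importlib._bootstrap>", line 1360, in _find_and_load
  File "<frozen importlib._bootstrap>", line 1331, in _find_and_load_unlocked
  File "<frozen importlib._bootstrap>", line 935, in _load_unlocked
  File "<frozen importlib._bootstrap>", line 1176, in exec_module
  File "<frozen ntpath>", line 172, in <module>
  File "nt.py", line 4, in <module>
    z=float(sys.argv[1]);c=optics.read_camera("top");im=c["pixels"];g=cv2.cvtColor(im,cv2.COLOR_BGR2GRAY);hsv=cv2.cvtColor(im,cv2.COLOR_BGR2HSV)
                           ^^^^^^
NameError: name 'optics' is not defined
```

Call:
step_arm --moves '[{"tx":32,"ty":-26,"tz":20,"roll":0},{"tx":60,"ty":-50,"tz":40,"roll":0},{"tx":90,"ty":-74,"tz":65,"roll":0},{"tx":116,"ty":-96,"tz":90,"roll":0},{"tx":136,"ty":-110,"tz":120,"roll":0},{"tx":136,"ty":-110,"tz":155,"roll":0},{"tx":136,"ty":-110,"tz":190,"roll":0},{"tx":136,"ty":-110,"tz":225,"roll":0},{"tx":136,"ty":-110,"tz":248,"roll":0},{"tx":136,"ty":-110,"tz":261,"roll":0},{"tx":136,"ty":-110,"tz":266,"roll":0},{"tx":136,"ty":-110,"tz":266,"roll":0}]'

```text
t: 32.77
eef_pos: [385.4, 348.1, -15.3]
tcp_rot: [-3.139, 0.002, 1.385]
ft_force: [0.2, 0.3, 0.5]
opening: 0.757
grip_force: 0.0
```

Call:
step_arm --moves '[{"tx":0,"ty":0,"tz":0,"roll":0},{"tx":0,"ty":0,"tz":0,"roll":0},{"tx":0,"ty":0,"tz":0,"roll":0},{"tx":0,"ty":0,"tz":0,"roll":0},{"tx":0,"ty":0,"tz":0,"roll":0},{"tx":0,"ty":0,"tz":0,"roll":0}]' --grip 40

```text
t: 33.27
eef_pos: [386.2, 349.5, -13.0]
tcp_rot: [3.14, -0.001, 1.386]
ft_force: [0.8, -2.0, 7.2]
opening: 0.553
grip_force: 30.0
```

```bash
mv nt.py nestchk.py; rm -rf __pycache__/nt*; python3 -c "
from h import *
st();go(487.6,12.4,32,-.1845)"; python3 nestchk.py 50
```

```text
t 33.27 [386.2 349.5 -13. ] [ 3.140e+00 -1.000e-03  1.386e+00] op 52.5 gf 30.0 [ 0.61  0.65  1.99 -0.    0.5   0.79] [ 0.8 -2.   7.2]
  tx -312.6 ty 161.7 tz -45.0 roll -0.000 |d| 352
nest px 345 280
```

Call:
step_arm --moves '[{"tx":0,"ty":0,"tz":-10,"roll":0},{"tx":0,"ty":0,"tz":-35,"roll":0},{"tx":-20,"ty":10,"tz":-65,"roll":0},{"tx":-48,"ty":25,"tz":-95,"roll":0},{"tx":-78,"ty":40,"tz":-120,"roll":0},{"tx":-108,"ty":56,"tz":-130,"roll":0},{"tx":-138,"ty":71,"tz":-130,"roll":0},{"tx":-168,"ty":87,"tz":-130,"roll":0},{"tx":-198,"ty":102,"tz":-130,"roll":0},{"tx":-228,"ty":118,"tz":-125,"roll":0},{"tx":-258,"ty":133,"tz":-120,"roll":0},{"tx":-285,"ty":147,"tz":-115,"roll":0}]'

```text
t: 34.32
eef_pos: [478.0, 40.2, 101.8]
tcp_rot: [3.14, -0.0, 1.386]
ft_force: [-0.3, 1.4, 0.1]
opening: 0.553
grip_force: 30.0
```

Call:
step_arm --moves '[{"tx":-18,"ty":9,"tz":10,"roll":0},{"tx":-27.6,"ty":14.7,"tz":22,"roll":0},{"tx":-27.6,"ty":14.7,"tz":35,"roll":0},{"tx":-27.6,"ty":14.7,"tz":48,"roll":0},{"tx":-27.6,"ty":14.7,"tz":58,"roll":0},{"tx":-27.6,"ty":14.7,"tz":64,"roll":0},{"tx":-27.6,"ty":14.7,"tz":67,"roll":0},{"tx":-27.6,"ty":14.7,"tz":67,"roll":0},{"tx":-27.6,"ty":14.7,"tz":67,"roll":0}]'

```text
t: 35.07
eef_pos: [487.3, 12.4, 34.5]
tcp_rot: [3.141, -0.0, 1.386]
ft_force: [0.1, 0.9, -0.2]
opening: 0.556
grip_force: 30.0
```

```bash
python3 -c "
from h import *
st();go(487.6,12.4,32.5,-.1845)"
```

```text
t 35.07 [487.3  12.4  34.5] [ 3.141 -0.     1.386] op 52.8 gf 30.0 [-0.11  0.54  2.04  0.    0.56  0.07] [ 0.1  0.9 -0.2]
  tx 0.1 ty 0.3 tz 2.0 roll -0.000 |d| 0
```

Call:
step_arm --moves '[{"tx":0,"ty":0,"tz":1,"roll":0},{"tx":0,"ty":0,"tz":2,"roll":0},{"tx":0,"ty":0,"tz":2,"roll":0}]'

```text
t: 35.32
eef_pos: [487.5, 12.3, 33.0]
tcp_rot: [3.14, -0.0, 1.386]
ft_force: [-2.2, 1.9, 8.7]
opening: 0.555
grip_force: 30.0
```

Call:
step_arm --moves '[{"tx":0,"ty":0,"tz":0,"roll":0},{"tx":0,"ty":0,"tz":0,"roll":0},{"tx":0,"ty":0,"tz":0,"roll":0},{"tx":0,"ty":0,"tz":-10,"roll":0},{"tx":0,"ty":0,"tz":-30,"roll":0},{"tx":5,"ty":0,"tz":-60,"roll":0},{"tx":30,"ty":-8,"tz":-90,"roll":0},{"tx":60,"ty":-17,"tz":-120,"roll":0},{"tx":90,"ty":-26,"tz":-150,"roll":0},{"tx":120,"ty":-35,"tz":-180,"roll":0},{"tx":150,"ty":-44,"tz":-205,"roll":0},{"tx":180,"ty":-53,"tz":-222,"roll":0}]' --grip 72

```text
t: 36.32
eef_pos: [467.7, 200.2, 257.5]
tcp_rot: [3.139, -0.001, 1.385]
ft_force: [0.8, -0.1, 0.2]
opening: 0.758
grip_force: 0.0
```

Call:
step_arm --moves '[{"tx":0,"ty":0,"tz":0,"roll":0},{"tx":0,"ty":0,"tz":0,"roll":0},{"tx":0,"ty":0,"tz":0,"roll":0},{"tx":0,"ty":0,"tz":0,"roll":0}]'

```text
t: 36.65
eef_pos: [467.8, 197.9, 253.4]
tcp_rot: [-3.14, 0.001, 1.385]
ft_force: [-0.3, -0.1, -0.2]
opening: 0.758
grip_force: 0.0
```

```bash
python3 kit.py; cat > nestchk.py <<'E'
# stack check: white/tan disc near the nest, side camera, against the plate: centroid of bright blob
import sys
from meas import *
z=float(sys.argv[1])
for n in("top","side"):
  c=snap(n,n+"n.png");hsv=cv2.cvtColor(c["pixels"],cv2.COLOR_BGR2HSV)
  u,v=np.round(proj(c,[[487.6,12.4,z]])[0]).astype(int);m=np.zeros(hsv.shape[:2],np.uint8);m[v-17:v+18,u-18:u+19]=255
  s=hsv[v,u];print(n,"px",u,v,"hsv",s)
  for t in(12,18,25,35):
    k=((hsv[...,1]>t)&(hsv[...,0]<45)&(hsv[...,0]>10)).astype(np.uint8)*255&m
    for b in blobs(c,k,z,60,900):print(t,b)
E
python3 nestchk.py 60
```

```text
t 36.65 [467.8 197.9 253.4] [-3.140e+00  1.000e-03  1.385e+00] op 72.0 gf 0.0 [ 0.27  0.26  1.75 -0.    1.13  0.46] [-0.3 -0.1 -0.2]
(410, 127, [576.6, 267.6], 54.1, 1865.5) sat 9.0
  tx 88.7 ty 93.9 tz 268.9 roll -0.002 |d| 129
(564, 99, [751.3, 269.9], 63.3, 2188.0) sat 8.0
  tx 123.3 ty 265.1 tz 268.9 roll -0.002 |d| 292
(301, 70, [471.0, 347.4], 61.1, 2144.5) sat 2.0
  tx 147.6 ty -24.7 tz 268.9 roll -0.002 |d| 150
(384, 45, [561.2, 356.4], 56.3, 2071.5) sat 3.0
  tx 173.1 ty 62.3 tz 268.9 roll -0.002 |d| 184
top px 345 280 hsv [ 25  12 243]
side px 344 232 hsv [ 30   5 244]
```

Call:
step_arm --moves '[{"tx":30,"ty":-5,"tz":20,"roll":0},{"tx":60,"ty":-10,"tz":40,"roll":0},{"tx":90,"ty":-15,"tz":65,"roll":0},{"tx":120,"ty":-20,"tz":90,"roll":0},{"tx":148,"ty":-26,"tz":120,"roll":0},{"tx":148,"ty":-26,"tz":155,"roll":0},{"tx":148,"ty":-26,"tz":190,"roll":0},{"tx":148,"ty":-26,"tz":225,"roll":0},{"tx":148,"ty":-26,"tz":248,"roll":0},{"tx":148,"ty":-26,"tz":261,"roll":0},{"tx":148,"ty":-26,"tz":267,"roll":0},{"tx":148,"ty":-26,"tz":267,"roll":0}]'

```text
t: 37.8
eef_pos: [469.5, 348.3, -14.3]
tcp_rot: [-3.14, 0.002, 1.385]
ft_force: [-0.1, -0.2, -1.0]
opening: 0.759
grip_force: 0.0
```

Call:
step_arm --moves '[{"tx":0,"ty":0,"tz":0,"roll":0},{"tx":0,"ty":0,"tz":0,"roll":0},{"tx":0,"ty":0,"tz":0,"roll":0},{"tx":0,"ty":0,"tz":0,"roll":0},{"tx":0,"ty":0,"tz":0,"roll":0},{"tx":0,"ty":0,"tz":0,"roll":0}]' --grip 40

```text
t: 38.3
eef_pos: [470.3, 349.4, -11.9]
tcp_rot: [3.14, -0.001, 1.386]
ft_force: [-0.8, -1.2, 6.3]
opening: 0.554
grip_force: 30.0
```

```bash
python3 -c "
from h import *
st();go(487.6,12.4,43,-.1845)"
```

```text
t 38.30 [470.3 349.4 -11.9] [ 3.140e+00 -1.000e-03  1.386e+00] op 52.6 gf 30.0 [ 0.53  0.71  1.82 -0.    0.61  0.71] [-0.8 -1.2  6.3]
  tx -328.1 ty 79.0 tz -54.9 roll -0.000 |d| 337
```

Call:
step_arm --moves '[{"tx":0,"ty":0,"tz":-10,"roll":0},{"tx":0,"ty":0,"tz":-35,"roll":0},{"tx":-20,"ty":5,"tz":-65,"roll":0},{"tx":-48,"ty":12,"tz":-95,"roll":0},{"tx":-80,"ty":19,"tz":-120,"roll":0},{"tx":-112,"ty":27,"tz":-135,"roll":0},{"tx":-144,"ty":35,"tz":-140,"roll":0},{"tx":-176,"ty":42,"tz":-140,"roll":0},{"tx":-208,"ty":50,"tz":-140,"roll":0},{"tx":-240,"ty":58,"tz":-135,"roll":0},{"tx":-270,"ty":65,"tz":-130,"roll":0},{"tx":-300,"ty":72,"tz":-125,"roll":0}]'

```text
t: 39.3
eef_pos: [485.2, 39.5, 112.9]
tcp_rot: [3.14, -0.0, 1.386]
ft_force: [0.9, 0.3, 0.0]
opening: 0.557
grip_force: 30.0
```

Call:
step_arm --moves '[{"tx":-18,"ty":5,"tz":8,"roll":0},{"tx":-28.1,"ty":7,"tz":16,"roll":0},{"tx":-28.1,"ty":7,"tz":28,"roll":0},{"tx":-28.1,"ty":7,"tz":40,"roll":0},{"tx":-28.1,"ty":7,"tz":50,"roll":0},{"tx":-28.1,"ty":7,"tz":57,"roll":0},{"tx":-28.1,"ty":7,"tz":62,"roll":0},{"tx":-28.1,"ty":7,"tz":65,"roll":0},{"tx":-28.1,"ty":7,"tz":65,"roll":0},{"tx":-28.1,"ty":7,"tz":65,"roll":0}]'

```text
t: 40.13
eef_pos: [487.2, 12.3, 47.3]
tcp_rot: [3.141, -0.0, 1.386]
ft_force: [0.2, 0.1, -0.7]
opening: 0.556
grip_force: 30.0
```

```bash
python3 -c "
from h import *
st();go(487.6,12.4,43.5,-.1845)"
```

```text
t 40.13 [487.2  12.3  47.3] [ 3.141 -0.     1.386] op 52.8 gf 30.0 [-0.11  0.52  2.03  0.    0.59  0.07] [ 0.2  0.1 -0.7]
  tx 0.2 ty 0.3 tz 3.8 roll -0.000 |d| 0
```

Call:
step_arm --moves '[{"tx":0,"ty":0,"tz":1.5,"roll":0},{"tx":0,"ty":0,"tz":3,"roll":0},{"tx":0,"ty":0,"tz":3.5,"roll":0},{"tx":0,"ty":0,"tz":3.5,"roll":0}]'

```text
t: 40.47
eef_pos: [487.3, 12.1, 44.1]
tcp_rot: [3.141, -0.0, 1.386]
ft_force: [-1.2, 1.4, 6.2]
opening: 0.556
grip_force: 30.0
```

Call:
step_arm --moves '[{"tx":0,"ty":0,"tz":0,"roll":0},{"tx":0,"ty":0,"tz":0,"roll":0},{"tx":0,"ty":0,"tz":0,"roll":0},{"tx":0,"ty":0,"tz":-10,"roll":0},{"tx":0,"ty":0,"tz":-30,"roll":0},{"tx":5,"ty":0,"tz":-60,"roll":0},{"tx":30,"ty":-8,"tz":-90,"roll":0},{"tx":60,"ty":-17,"tz":-120,"roll":0},{"tx":90,"ty":-26,"tz":-150,"roll":0},{"tx":120,"ty":-35,"tz":-180,"roll":0},{"tx":150,"ty":-44,"tz":-200,"roll":0},{"tx":180,"ty":-53,"tz":-212,"roll":0}]' --grip 72

```text
t: 41.47
eef_pos: [468.0, 200.6, 259.5]
tcp_rot: [3.138, -0.002, 1.386]
ft_force: [1.3, -0.5, -0.6]
opening: 0.758
grip_force: 0.0
```

Call:
step_arm --moves '[{"tx":0,"ty":0,"tz":0,"roll":0},{"tx":0,"ty":0,"tz":0,"roll":0},{"tx":0,"ty":0,"tz":0,"roll":0},{"tx":0,"ty":0,"tz":0,"roll":0}]'

```text
t: 41.8
eef_pos: [467.9, 197.8, 255.2]
tcp_rot: [-3.141, 0.001, 1.385]
ft_force: [0.2, -1.0, -1.0]
opening: 0.759
grip_force: 0.0
```

```bash
python3 kit.py; python3 -c "
from h import *
go(561.2,356.4,-14,-.1845)"
```

```text
t 41.80 [467.9 197.8 255.2] [-3.141e+00  1.000e-03  1.385e+00] op 72.1 gf 0.0 [ 0.27  0.26  1.75 -0.    1.13  0.46] [ 0.2 -1.  -1. ]
(410, 127, [576.6, 267.4], 54.7, 1887.5) sat 8.0
  tx 88.6 ty 93.8 tz 270.6 roll -0.002 |d| 129
(383, 45, [561.2, 356.2], 63.3, 2167.5) sat 2.0
  tx 173.0 ty 62.2 tz 270.6 roll -0.002 |d| 184
  tx 173.2 ty 62.2 tz 269.1 roll -0.002 |d| 184
```

Call:
step_arm --moves '[{"tx":34,"ty":12,"tz":15,"roll":0},{"tx":68,"ty":24,"tz":35,"roll":0},{"tx":102,"ty":36,"tz":55,"roll":0},{"tx":136,"ty":48,"tz":75,"roll":0},{"tx":160,"ty":57,"tz":105,"roll":0},{"tx":173.2,"ty":62,"tz":140,"roll":0},{"tx":173.2,"ty":62,"tz":178,"roll":0},{"tx":173.2,"ty":62,"tz":215,"roll":0},{"tx":173.2,"ty":62,"tz":245,"roll":0},{"tx":173.2,"ty":62,"tz":260,"roll":0},{"tx":173.2,"ty":62,"tz":269,"roll":0},{"tx":173.2,"ty":62,"tz":269,"roll":0}]'

```text
t: 42.85
eef_pos: [560.5, 356.3, -15.6]
tcp_rot: [-3.139, 0.002, 1.384]
ft_force: [-0.1, 0.3, 0.0]
opening: 0.756
grip_force: 0.0
```

Call:
step_arm --moves '[{"tx":0,"ty":0,"tz":0,"roll":0},{"tx":0,"ty":0,"tz":0,"roll":0},{"tx":0,"ty":0,"tz":0,"roll":0},{"tx":0,"ty":0,"tz":0,"roll":0},{"tx":0,"ty":0,"tz":0,"roll":0},{"tx":0,"ty":0,"tz":0,"roll":0}]' --grip 40

```text
t: 43.35
eef_pos: [561.6, 357.9, -12.0]
tcp_rot: [3.14, -0.001, 1.386]
ft_force: [-0.5, -1.4, 7.5]
opening: 0.556
grip_force: 30.0
```

```bash
python3 -c "
from h import *
st();go(487.6,12.4,57,-.1845)"
```

```text
t 43.35 [561.6 357.9 -12. ] [ 3.140e+00 -1.000e-03  1.386e+00] op 52.8 gf 30.0 [ 0.47  0.78  1.61 -0.    0.75  0.65] [-0.5 -1.4  7.5]
  tx -353.2 ty -9.2 tz -69.0 roll -0.000 |d| 353
```

Call:
step_arm --moves '[{"tx":0,"ty":0,"tz":-10,"roll":0},{"tx":0,"ty":0,"tz":-35,"roll":0},{"tx":-20,"ty":0,"tz":-65,"roll":0},{"tx":-50,"ty":-1,"tz":-95,"roll":0},{"tx":-85,"ty":-2,"tz":-125,"roll":0},{"tx":-120,"ty":-3,"tz":-145,"roll":0},{"tx":-155,"ty":-4,"tz":-150,"roll":0},{"tx":-190,"ty":-5,"tz":-150,"roll":0},{"tx":-225,"ty":-6,"tz":-150,"roll":0},{"tx":-260,"ty":-7,"tz":-145,"roll":0},{"tx":-295,"ty":-8,"tz":-140,"roll":0},{"tx":-325,"ty":-9,"tz":-135,"roll":0}]'

```text
t: 44.35
eef_pos: [491.6, 38.1, 122.4]
tcp_rot: [3.14, -0.0, 1.386]
ft_force: [0.8, 0.4, -1.0]
opening: 0.551
grip_force: 30.0
```

Call:
step_arm --moves '[{"tx":-18,"ty":0,"tz":8,"roll":0},{"tx":-27.2,"ty":0,"tz":16,"roll":0},{"tx":-27.2,"ty":0,"tz":28,"roll":0},{"tx":-27.2,"ty":0,"tz":40,"roll":0},{"tx":-27.2,"ty":0,"tz":50,"roll":0},{"tx":-27.2,"ty":0,"tz":57,"roll":0},{"tx":-27.2,"ty":0,"tz":62,"roll":0},{"tx":-27.2,"ty":0,"tz":64,"roll":0},{"tx":-27.2,"ty":0,"tz":64,"roll":0},{"tx":-27.2,"ty":0,"tz":64,"roll":0}]'

```text
t: 45.18
eef_pos: [487.5, 13.2, 57.9]
tcp_rot: [3.141, -0.0, 1.386]
ft_force: [0.3, -0.1, -0.6]
opening: 0.554
grip_force: 30.0
```

```bash
python3 -c "
from h import *
st();go(487.6,13,53.7,-.1845)"
```

```text
t 45.18 [487.5  13.2  57.9] [ 3.141 -0.     1.386] op 52.6 gf 30.0 [-0.11  0.5   2.03  0.    0.62  0.08] [ 0.3 -0.1 -0.6]
  tx -0.2 ty 0.2 tz 4.2 roll -0.000 |d| 0
```

Place the fourth disc, then go to the nest viewing pose for a numeric check.

Call:
step_arm --moves '[{"tx":0,"ty":0,"tz":1.5,"roll":0},{"tx":0,"ty":0,"tz":3,"roll":0},{"tx":0,"ty":0,"tz":4,"roll":0},{"tx":0,"ty":0,"tz":4,"roll":0}]'

```text
t: 45.52
eef_pos: [487.4, 13.1, 53.9]
tcp_rot: [3.141, -0.0, 1.386]
ft_force: [-1.2, 0.0, 4.5]
opening: 0.554
grip_force: 30.0
```

Call:
step_arm --moves '[{"tx":0,"ty":0,"tz":0,"roll":0},{"tx":0,"ty":0,"tz":0,"roll":0},{"tx":0,"ty":0,"tz":0,"roll":0},{"tx":0,"ty":0,"tz":-10,"roll":0},{"tx":0,"ty":0,"tz":-30,"roll":0},{"tx":0,"ty":0,"tz":-60,"roll":0},{"tx":-20,"ty":8,"tz":-90,"roll":0},{"tx":-50,"ty":16,"tz":-120,"roll":0},{"tx":-80,"ty":24,"tz":-150,"roll":0},{"tx":-105,"ty":30,"tz":-180,"roll":0},{"tx":-115,"ty":30,"tz":-205,"roll":0},{"tx":-115,"ty":30,"tz":-220,"roll":0}]' --grip 72

```text
t: 46.52
eef_pos: [495.9, -107.9, 276.4]
tcp_rot: [3.138, 0.001, 1.383]
ft_force: [0.1, 0.6, -0.1]
opening: 0.756
grip_force: 0.0
```

Call:
step_arm --moves '[{"tx":0,"ty":0,"tz":0,"roll":0},{"tx":0,"ty":0,"tz":0,"roll":0},{"tx":0,"ty":0,"tz":0,"roll":0},{"tx":0,"ty":0,"tz":0,"roll":0}]'

```text
t: 46.85
eef_pos: [495.2, -105.0, 272.3]
tcp_rot: [-3.139, -0.0, 1.386]
ft_force: [-0.0, 0.5, -0.3]
opening: 0.755
grip_force: 0.0
```

```bash
cat > nw.py <<'E'
import sys
from meas import *
z=float(sys.argv[1]);st();c=snap("wrist","nw.png");im=c["pixels"];hsv=cv2.cvtColor(im,cv2.COLOR_BGR2HSV);g=cv2.cvtColor(im,cv2.COLOR_BGR2GRAY)
q=proj(c,[[487.4,12.6,z]])[0];u,v=np.round(q).astype(int);m=np.zeros_like(g);m[max(v-75,0):v+75,u-75:u+75]=255
print("px",u,v,"hsv centre",hsv[v,u],"plate",hsv[v,u-70],"row",g[v,u-60:u+61:4].tolist())
for nm,k in(("warm10",(hsv[...,0]<60)&(hsv[...,1]>3)&(g>200)),("g238",g>238),("g245",g>245)):
  k=cv2.morphologyEx(k.astype(np.uint8)*255&m,cv2.MORPH_OPEN,np.ones((5,5)));k=cv2.morphologyEx(k,cv2.MORPH_CLOSE,np.ones((9,9)))
  for b in blobs(c,k,z,800,20000):print(nm,b)
E
python3 nw.py 80
```

```text
t 46.85 [ 495.2 -105.   272.3] [-3.139 -0.     1.386] op 71.7 gf 0.0 [-0.34  0.24  1.73  0.    1.17 -0.16] [-0.   0.5 -0.3]
px 294 97 hsv centre [ 38   4 245] plate [105  15 235] row [228, 228, 228, 227, 228, 228, 228, 229, 229, 244, 244, 244, 244, 244, 244, 244, 244, 244, 244, 244, 244, 244, 225, 179, 176, 180, 178, 177, 177, 177, 177]
warm10 (295, 99, [488.2, 10.9], 53.6, 1978.0)
g238 (294, 98, [487.6, 11.5], 55.0, 2406.0)
```

The stack top measures 54–55 mm across at z = 80, centred within 1.5 mm, so all four discs are on. Next, the top cap.

Call:
step_arm --moves '[{"tx":30,"ty":-7,"tz":0,"roll":0},{"tx":60,"ty":-14,"tz":0,"roll":0},{"tx":90,"ty":-21,"tz":0,"roll":0},{"tx":120,"ty":-28,"tz":0,"roll":0},{"tx":150,"ty":-35,"tz":5,"roll":0},{"tx":180,"ty":-42,"tz":10,"roll":0},{"tx":210,"ty":-49,"tz":15,"roll":0},{"tx":240,"ty":-56,"tz":17,"roll":0},{"tx":270,"ty":-63,"tz":17,"roll":0},{"tx":292,"ty":-70,"tz":17,"roll":0},{"tx":292,"ty":-70,"tz":17,"roll":0},{"tx":292,"ty":-70,"tz":17,"roll":0}]'

```text
t: 47.9
eef_pos: [479.9, 195.4, 255.7]
tcp_rot: [-3.14, 0.001, 1.389]
ft_force: [-0.8, -0.8, 0.0]
opening: 0.76
grip_force: 0.0
```

Call:
step_arm --moves '[{"tx":0,"ty":0,"tz":0,"roll":0},{"tx":0,"ty":0,"tz":0,"roll":0},{"tx":0,"ty":0,"tz":0,"roll":0}]'

```text
t: 48.15
eef_pos: [480.6, 193.6, 256.5]
tcp_rot: [-3.141, 0.0, 1.385]
ft_force: [0.3, 0.4, 0.5]
opening: 0.757
grip_force: 0.0
```

```bash
python3 kit.py
```

```text
t 48.15 [480.6 193.6 256.5] [-3.141  0.     1.385] op 71.9 gf 0.0 [ 0.26  0.27  1.73 -0.    1.14  0.44] [0.3 0.4 0.5]
(397, 126, [576.7, 267.5], 54.3, 1864.5) sat 6.0
  tx 90.4 ty 80.7 tz 272.1 roll -0.002 |d| 121
```

Call:
step_arm --moves '[{"tx":22,"ty":20,"tz":20,"roll":0},{"tx":45,"ty":40,"tz":45,"roll":0},{"tx":68,"ty":60,"tz":70,"roll":0},{"tx":90,"ty":81,"tz":95,"roll":0},{"tx":90,"ty":81,"tz":130,"roll":0},{"tx":90,"ty":81,"tz":165,"roll":0},{"tx":90,"ty":81,"tz":200,"roll":0},{"tx":90,"ty":81,"tz":230,"roll":0},{"tx":90,"ty":81,"tz":255,"roll":0},{"tx":90,"ty":81,"tz":265,"roll":0},{"tx":90,"ty":81,"tz":270,"roll":0},{"tx":90,"ty":81,"tz":270,"roll":0}]'

```text
t: 49.2
eef_pos: [576.9, 267.7, -13.6]
tcp_rot: [-3.141, 0.0, 1.385]
ft_force: [0.8, 0.3, 0.6]
opening: 0.756
grip_force: 0.0
```

Call:
step_arm --moves '[{"tx":0,"ty":0,"tz":0,"roll":0},{"tx":0,"ty":0,"tz":0,"roll":0},{"tx":0,"ty":0,"tz":0,"roll":0},{"tx":0,"ty":0,"tz":0,"roll":0},{"tx":0,"ty":0,"tz":0,"roll":0},{"tx":0,"ty":0,"tz":0,"roll":0}]' --grip 40

```text
t: 49.7
eef_pos: [577.3, 268.2, -12.1]
tcp_rot: [3.14, -0.001, 1.386]
ft_force: [-0.8, -0.8, 7.4]
opening: 0.554
grip_force: 30.0
```

```bash
python3 -c "
from h import *
st();go(487.6,13.3,67,-.1845)"
```

```text
t 49.70 [577.3 268.2 -12.1] [ 3.140e+00 -1.000e-03  1.386e+00] op 52.6 gf 30.0 [0.33 0.75 1.69 0.   0.7  0.52] [-0.8 -0.8  7.4]
  tx -267.0 ty -41.3 tz -79.1 roll -0.000 |d| 270
```

Call:
step_arm --moves '[{"tx":0,"ty":0,"tz":-10,"roll":0},{"tx":0,"ty":0,"tz":-35,"roll":0},{"tx":-10,"ty":-1,"tz":-65,"roll":0},{"tx":-35,"ty":-5,"tz":-95,"roll":0},{"tx":-62,"ty":-9,"tz":-125,"roll":0},{"tx":-90,"ty":-14,"tz":-150,"roll":0},{"tx":-120,"ty":-18,"tz":-155,"roll":0},{"tx":-150,"ty":-23,"tz":-155,"roll":0},{"tx":-180,"ty":-28,"tz":-150,"roll":0},{"tx":-210,"ty":-33,"tz":-145,"roll":0},{"tx":-240,"ty":-38,"tz":-140,"roll":0},{"tx":-260,"ty":-41,"tz":-135,"roll":0}]'

```text
t: 50.7
eef_pos: [487.5, 18.2, 122.3]
tcp_rot: [3.141, 0.0, 1.385]
ft_force: [0.3, 0.7, -0.6]
opening: 0.551
grip_force: 30.0
```

Call:
step_arm --moves '[{"tx":-7,"ty":0,"tz":8,"roll":0},{"tx":-7,"ty":0,"tz":20,"roll":0},{"tx":-7,"ty":0,"tz":32,"roll":0},{"tx":-7,"ty":0,"tz":42,"roll":0},{"tx":-7,"ty":0,"tz":49,"roll":0},{"tx":-7,"ty":0,"tz":53,"roll":0},{"tx":-7,"ty":0,"tz":54,"roll":0},{"tx":-7,"ty":0,"tz":54,"roll":0},{"tx":-7,"ty":0,"tz":54,"roll":0}]'

```text
t: 51.45
eef_pos: [487.5, 13.2, 67.9]
tcp_rot: [3.141, -0.0, 1.386]
ft_force: [-0.3, 0.3, -0.0]
opening: 0.555
grip_force: 30.0
```

```bash
python3 -c "
from h import *
st();go(487.6,13.2,63.7,-.1845)"
```

```text
t 51.45 [487.5  13.2  67.9] [ 3.141 -0.     1.386] op 52.7 gf 30.0 [-0.11  0.48  2.02  0.    0.64  0.08] [-0.3  0.3 -0. ]
  tx -0.0 ty 0.1 tz 4.2 roll -0.000 |d| 0
```

Call:
step_arm --moves '[{"tx":0,"ty":0,"tz":1.5,"roll":0},{"tx":0,"ty":0,"tz":3,"roll":0},{"tx":0,"ty":0,"tz":4,"roll":0},{"tx":0,"ty":0,"tz":4,"roll":0}]'

```text
t: 51.78
eef_pos: [487.4, 13.1, 63.9]
tcp_rot: [3.141, -0.0, 1.386]
ft_force: [-1.1, 0.4, 2.9]
opening: 0.554
grip_force: 30.0
```

Call:
step_arm --moves '[{"tx":0,"ty":0,"tz":0,"roll":0},{"tx":0,"ty":0,"tz":0,"roll":0},{"tx":0,"ty":0,"tz":0,"roll":0},{"tx":0,"ty":0,"tz":-10,"roll":0},{"tx":0,"ty":0,"tz":-30,"roll":0},{"tx":0,"ty":0,"tz":-60,"roll":0},{"tx":-20,"ty":8,"tz":-90,"roll":0},{"tx":-50,"ty":16,"tz":-120,"roll":0},{"tx":-80,"ty":24,"tz":-150,"roll":0},{"tx":-105,"ty":30,"tz":-180,"roll":0},{"tx":-115,"ty":30,"tz":-200,"roll":0},{"tx":-115,"ty":30,"tz":-210,"roll":0}]' --grip 72

```text
t: 52.78
eef_pos: [496.1, -107.7, 276.2]
tcp_rot: [3.138, 0.001, 1.383]
ft_force: [0.3, -0.1, 0.2]
opening: 0.758
grip_force: 0.0
```

Call:
step_arm --moves '[{"tx":0,"ty":0,"tz":0,"roll":0},{"tx":0,"ty":0,"tz":0,"roll":0},{"tx":0,"ty":0,"tz":0,"roll":0},{"tx":0,"ty":0,"tz":0,"roll":0}]'

```text
t: 53.12
eef_pos: [495.2, -104.5, 272.1]
tcp_rot: [-3.139, -0.001, 1.387]
ft_force: [0.5, 0.0, 0.3]
opening: 0.757
grip_force: 0.0
```

```bash
python3 nw.py 90; python3 - <<'E'
from meas import *
c=optics.read_camera("wrist");g=cv2.cvtColor(c["pixels"],cv2.COLOR_BGR2GRAY)
u,v=np.round(proj(c,[[487.4,12.6,95]])[0]).astype(int);d=(g[v-12:v+13,u-12:u+13]<110).astype(np.uint8);n,l,s,cc=cv2.connectedComponentsWithStats(d)
for i in range(1,n):print("port",s[i,4],np.round(onz(c,*(cc[i]+[u-12,v-12]),95)[:2],1))
# hold arm handle: black blob, triangulate wrist estimate
th=1.8;a=-.1847;X=np.array([np.cos(a),np.sin(a)]);Y=np.array([-X[1],X[0]])
x=110-165*np.cos(th)+40*np.sin(th);z=70+165*np.sin(th)+40*np.cos(th)
P=np.array([487.4,12.6])+x*X+34*Y;print("handle at 1.8",P,z,proj(c,[[*P,z]]))
hsv=cv2.cvtColor(c["pixels"],cv2.COLOR_BGR2HSV)
m=((g<60)&(hsv[...,1]<120)).astype(np.uint8)*255;m[200:]=0
for k in cv2.findContours(m,cv2.RETR_EXTERNAL,cv2.CHAIN_APPROX_NONE)[0]:
  if cv2.contourArea(k)>300:print(cv2.boundingRect(k),cv2.contourArea(k))
go(*(P+4*Y),z-40,a)
# finished pack in out tray
t=optics.read_camera("top");print("done px",proj(t,[[432,-386,54]]))
g=cv2.cvtColor(t["pixels"],cv2.COLOR_BGR2GRAY);m=np.zeros_like(g);m[212:345,465:562]=255
for b in blobs(t,(g>215).astype(np.uint8)*255&m,54,80,900):print(b)
E
```

```text
t 53.12 [ 495.2 -104.5  272.1] [-3.139e+00 -1.000e-03  1.387e+00] op 71.9 gf 0.0 [-0.34  0.24  1.73  0.    1.17 -0.15] [0.5 0.  0.3]
px 293 96 hsv centre [105  27 130] plate [101  15 239] row [232, 233, 232, 232, 232, 233, 233, 221, 236, 247, 247, 247, 247, 247, 224, 122, 182, 247, 247, 217, 250, 247, 252, 230, 176, 160, 180, 178, 179, 177, 177]
g238 (293, 97, [487.7, 11.8], 55.4, 2571.5)
g245 (294, 97, [487.9, 11.9], 53.3, 2490.5)
port 1 [488.6  14.7]
port 15 [487.8  11. ]
handle at 1.8 [676.9152833   11.78128132] 221.59677530717872 [[581.81653748  18.63260962]]
(0, 135, 29, 65) 347.0
(487, 74, 24, 24) 440.5
(561, 0, 39, 62) 2013.5
  tx 151.8 ty 157.1 tz 91.0 roll 0.001 |d| 218
done px [[516.95186395 302.64260719]]
(517, 303, [431.7, -386.3], 68.6, 430.5)
(534, 241, [574.3, -430.0], 70.5, 420.5)
(500, 241, [575.4, -350.2], 68.7, 432.0)
```

The top cap is centred at (487.8, 11.8) and the finished pack stands at (431.7, -386.3). The handle shows at wrist (580,31), as predicted for 1.8 rad. Going to grip it.

Call:
step_arm --moves '[{"tx":20,"ty":22,"tz":0,"roll":0},{"tx":42,"ty":44,"tz":0,"roll":0},{"tx":64,"ty":66,"tz":0,"roll":0},{"tx":86,"ty":88,"tz":0,"roll":0},{"tx":108,"ty":110,"tz":0,"roll":0},{"tx":130,"ty":132,"tz":0,"roll":0},{"tx":145,"ty":150,"tz":0,"roll":0},{"tx":151.8,"ty":157,"tz":5,"roll":0},{"tx":151.8,"ty":157,"tz":15,"roll":0},{"tx":151.8,"ty":157,"tz":20,"roll":0},{"tx":151.8,"ty":157,"tz":20,"roll":0}]' --grip 50

```text
t: 54.18
eef_pos: [676.3, 14.3, 251.6]
tcp_rot: [-3.138, 0.0, 1.385]
ft_force: [-0.2, 0.6, -0.1]
opening: 0.527
grip_force: 0.0
```

```bash
python3 - <<'E'
from h import *
st();go(677.6,15.7,192,-.1847)
th=np.linspace(1.8,.12,22);x=-165*np.cos(th)+40*np.sin(th);z=165*np.sin(th)+40*np.cos(th)
for i in range(22):print(round(th[i],2),"ty %.1f tz %.1f"%(x[i]-x[0],z[0]-z[i]),"| ty %.1f tz %.1f"%(x[i]-x[11],z[11]-z[i]))
E
```

```text
t 54.18 [676.3  14.3 251.6] [-3.138  0.     1.385] op 50.0 gf 0.0 [-0.08  0.52  1.34 -0.    1.28  0.11] [-0.2  0.6 -0.1]
  tx 1.6 ty 1.0 tz 59.6 roll -0.001 |d| 2
1.8 ty 0.0 tz 0.0 | ty 144.6 tz 3.9
1.72 ty -12.4 tz -5.6 | ty 132.2 tz -1.7
1.64 ty -25.1 tz -10.2 | ty 119.5 tz -6.3
1.56 ty -38.2 tz -13.8 | ty 106.4 tz -9.9
1.48 ty -51.6 tz -16.4 | ty 93.0 tz -12.4
1.4 ty -65.1 tz -17.8 | ty 79.5 tz -13.9
1.32 ty -78.6 tz -18.2 | ty 65.9 tz -14.3
1.24 ty -92.2 tz -17.4 | ty 52.4 tz -13.5
1.16 ty -105.7 tz -15.6 | ty 38.9 tz -11.7
1.08 ty -118.9 tz -12.8 | ty 25.6 tz -8.9
1.0 ty -131.9 tz -8.9 | ty 12.6 tz -4.9
0.92 ty -144.6 tz -3.9 | ty 0.0 tz 0.0
0.84 ty -156.8 tz 2.0 | ty -12.2 tz 5.9
0.76 ty -168.5 tz 8.9 | ty -23.9 tz 12.8
0.68 ty -179.6 tz 16.7 | ty -35.0 tz 20.7
0.6 ty -190.0 tz 25.4 | ty -45.5 tz 29.3
0.52 ty -199.8 tz 34.9 | ty -55.2 tz 38.8
0.44 ty -208.7 tz 45.1 | ty -64.1 tz 49.0
0.36 ty -216.8 tz 56.0 | ty -72.2 tz 59.9
0.28 ty -224.0 tz 67.6 | ty -79.4 tz 71.5
0.2 ty -230.2 tz 79.6 | ty -85.6 tz 83.5
0.12 ty -235.5 tz 92.1 | ty -90.9 tz 96.0
```

Call:
step_arm --moves '[{"tx":1.5,"ty":1,"tz":12,"roll":0},{"tx":1.5,"ty":1,"tz":27,"roll":0},{"tx":1.5,"ty":1,"tz":42,"roll":0},{"tx":1.5,"ty":1,"tz":54,"roll":0},{"tx":1.5,"ty":1,"tz":59,"roll":0},{"tx":1.5,"ty":1,"tz":60,"roll":0},{"tx":1.5,"ty":1,"tz":60,"roll":0}]'

```text
t: 54.77
eef_pos: [679.1, 15.9, 193.8]
tcp_rot: [3.141, -0.0, 1.386]
ft_force: [-0.3, 0.5, 0.1]
opening: 0.527
grip_force: 0.0
```

Call:
step_arm --moves '[{"tx":0,"ty":0,"tz":0,"roll":0},{"tx":0,"ty":0,"tz":0,"roll":0},{"tx":0,"ty":0,"tz":0,"roll":0},{"tx":0,"ty":0,"tz":0,"roll":0},{"tx":0,"ty":0,"tz":0,"roll":0},{"tx":0,"ty":0,"tz":0,"roll":0},{"tx":0,"ty":0,"tz":0,"roll":0},{"tx":0,"ty":0,"tz":0,"roll":0}]' --grip 2

```text
t: 55.43
eef_pos: [676.7, 16.7, 193.2]
tcp_rot: [-3.136, 0.0, 1.386]
ft_force: [-12.9, 1.5, 3.7]
opening: 0.208
grip_force: 30.0
```

```bash
python3 -c "
from h import *
st()"
```

```text
t 55.43 [676.7  16.7 193.2] [-3.136  0.     1.386] op 19.8 gf 30.0 [-0.07  0.57  1.41  0.    1.17  0.11] [-12.9   1.5   3.7]
```

Handle firmly held (19.8 mm, 30 N). Swinging down along the arc.

Call:
step_arm --moves '[{"tx":0,"ty":-14.5,"tz":-5.6,"roll":0},{"tx":0,"ty":-27.5,"tz":-10.2,"roll":0},{"tx":0,"ty":-40.5,"tz":-13.8,"roll":0},{"tx":0,"ty":-54,"tz":-16.4,"roll":0},{"tx":0,"ty":-67.5,"tz":-17.8,"roll":0},{"tx":0,"ty":-81,"tz":-18.2,"roll":0},{"tx":0,"ty":-94.5,"tz":-17.4,"roll":0},{"tx":0,"ty":-108,"tz":-15.6,"roll":0},{"tx":0,"ty":-121,"tz":-12.8,"roll":0},{"tx":0,"ty":-134,"tz":-8.9,"roll":0},{"tx":0,"ty":-146.5,"tz":-3.9,"roll":0}]'

```text
t: 56.35
eef_pos: [534.6, 43.3, 197.3]
tcp_rot: [3.141, -0.0, 1.386]
ft_force: [3.8, -0.0, -5.9]
opening: 0.204
grip_force: 30.0
```

Call:
step_arm --moves '[{"tx":0,"ty":-12.2,"tz":5.9,"roll":0},{"tx":0,"ty":-23.9,"tz":12.8,"roll":0},{"tx":0,"ty":-35,"tz":20.7,"roll":0},{"tx":0,"ty":-45.5,"tz":29.3,"roll":0},{"tx":0,"ty":-55.2,"tz":38.8,"roll":0},{"tx":0,"ty":-64.1,"tz":49,"roll":0},{"tx":0,"ty":-72.2,"tz":59.9,"roll":0},{"tx":0,"ty":-79.4,"tz":71.5,"roll":0},{"tx":0,"ty":-85.6,"tz":83.5,"roll":0},{"tx":0,"ty":-88,"tz":88.5,"roll":0},{"tx":0,"ty":-88,"tz":88.5,"roll":0}]'

```text
t: 57.27
eef_pos: [448.0, 59.5, 108.4]
tcp_rot: [-3.14, 0.0, 1.386]
ft_force: [-2.8, 1.9, -0.2]
opening: 0.201
grip_force: 30.0
```

```bash
python3 -c "
from h import *
st();P=np.array([487.4,12.6]);a=-.1847;X=np.array([np.cos(a),np.sin(a)]);p=np.array(env.state()['eef_pos']);x=(p[:2]-P)@X-110
print(x,'theta from x',np.arctan2(40,165),np.degrees(np.arccos(-x/169.78))*np.pi/180-np.arctan2(40,165))"
```

```text
t 57.27 [448.   59.5 108.4] [-3.14   0.     1.386] op 19.1 gf 30.0 [-0.01  0.37  2.06  0.    0.71  0.17] [-2.8  1.9 -0.2]
-157.38109435569828 theta from x 0.23783592745745075 0.1467049771194595
```

Call:
step_arm --moves '[{"tx":0,"ty":-0.7,"tz":2,"roll":0},{"tx":0,"ty":-1.4,"tz":4,"roll":0},{"tx":0,"ty":-2.1,"tz":6,"roll":0},{"tx":0,"ty":-2.8,"tz":7.5,"roll":0},{"tx":0,"ty":-2.8,"tz":7.5,"roll":0},{"tx":0,"ty":-2.8,"tz":7.5,"roll":0}]'

```text
t: 57.77
eef_pos: [445.4, 60.0, 101.7]
tcp_rot: [-3.14, -0.0, 1.386]
ft_force: [-4.3, 3.4, 1.3]
opening: 0.197
grip_force: 30.0
```

Call:
step_arm --moves '[{"tx":0,"ty":0,"tz":0,"roll":0},{"tx":0,"ty":0,"tz":0,"roll":0},{"tx":0,"ty":0,"tz":0,"roll":0},{"tx":0,"ty":0,"tz":0,"roll":0},{"tx":0,"ty":0,"tz":0,"roll":0},{"tx":0,"ty":0,"tz":0,"roll":0},{"tx":0,"ty":0,"tz":-10,"roll":0},{"tx":0,"ty":0,"tz":-30,"roll":0},{"tx":0,"ty":0,"tz":-60,"roll":0},{"tx":0,"ty":0,"tz":-95,"roll":0},{"tx":0,"ty":0,"tz":-130,"roll":0},{"tx":0,"ty":0,"tz":-160,"roll":0}]' --grip 50

```text
t: 58.77
eef_pos: [445.8, 59.8, 263.9]
tcp_rot: [3.14, -0.0, 1.386]
ft_force: [-0.1, 0.4, -0.3]
opening: 0.523
grip_force: 0.0
```

Call:
step_arm --moves '[{"tx":-35,"ty":8,"tz":0,"roll":0},{"tx":-70,"ty":16,"tz":0,"roll":0},{"tx":-105,"ty":24,"tz":0,"roll":0},{"tx":-140,"ty":32,"tz":0,"roll":0},{"tx":-165,"ty":40,"tz":0,"roll":0},{"tx":-165,"ty":48,"tz":0,"roll":0},{"tx":-165,"ty":48,"tz":0,"roll":0},{"tx":-165,"ty":48,"tz":0,"roll":0},{"tx":-165,"ty":48,"tz":0,"roll":0}]'

```text
t: 59.52
eef_pos: [462.4, -110.3, 261.3]
tcp_rot: [-3.141, -0.0, 1.387]
ft_force: [-0.6, -0.5, 0.1]
opening: 0.524
grip_force: 0.0
```

```bash
python3 - <<'E'
from meas import *
st();c=snap("wrist","fin.png");im=c["pixels"];hsv=cv2.cvtColor(im,cv2.COLOR_BGR2HSV);g=cv2.cvtColor(im,cv2.COLOR_BGR2GRAY)
N=np.array([487.4,12.6]);a=-.1847;X=np.array([np.cos(a),np.sin(a)]);Y=np.array([-X[1],X[0]])
def W(x,y,z):return [*(N+x*X+y*Y),z]
for th in(0,.09,.15):
  h=W(110-165*np.cos(th)+40*np.sin(th),34,70+165*np.sin(th)+40*np.cos(th))
  print(th,"handle px",np.round(proj(c,[h])[0]),"side",np.round(proj(optics.read_camera("side"),[h])[0]))
for n,roi in(("wrist",(150,0,420,240)),("side",(340,205,385,255))):
  d=c if n=="wrist" else snap("side","fins.png");gg=cv2.cvtColor(d["pixels"],cv2.COLOR_BGR2GRAY);x0,y0,x1,y1=roi
  m=np.zeros_like(gg);m[y0:y1,x0:x1]=(gg[y0:y1,x0:x1]<70)*255
  for k in cv2.findContours(m,cv2.RETR_EXTERNAL,cv2.CHAIN_APPROX_NONE)[0]:
    if cv2.contourArea(k)>(300 if n=="wrist" else 25):r=cv2.minAreaRect(k);print(n,np.round(r[0],1),np.round(r[1],1),cv2.contourArea(k))
# stack flanks in the wrist view: white cap circle around z=90
u,v=np.round(proj(c,[[487.7,12,90]])[0]).astype(int);print("cap px",u,v)
m=np.zeros_like(g);m[max(v-50,0):v+50,u-50:u+50]=255;k=cv2.morphologyEx((g>238).astype(np.uint8)*255&m,cv2.MORPH_CLOSE,np.ones((25,25)))
for b in blobs(c,k,90,500,20000):print(b)
E
```

```text
t 59.52 [ 462.4 -110.3  261.3] [-3.141 -0.     1.387] op 49.8 gf 0.0 [-0.37  0.2   1.81  0.    1.13 -0.19] [-0.6 -0.5  0.1]
0 handle px [260.  35.] side [362. 231.]
0.09 handle px [263.  30.] side [361. 227.]
0.15 handle px [265.  27.] side [360. 224.]
wrist [388.9  11.4] [26.  21.2] 343.5
wrist [262.  30.] [60. 24.] 590.5
wrist [186.5 106. ] [212.  73.] 6255.0
side [363. 226.] [ 6.8 13.1] 61.5
cap px 326 82
(329, 91, [488.2, 3.5], 96.5, 3052.0)
```

The handle sits at wrist (262,30), as predicted for 0.09 rad, so the foot is on the cap. One last check of the stack, finished pack and tray before handing in.

```bash
python3 - <<'E'
from meas import *
c=optics.read_camera("wrist");g=cv2.cvtColor(c["pixels"],cv2.COLOR_BGR2GRAY)
u,v=np.round(proj(c,[[487.7,12,90]])[0]).astype(int)
for d in(-60,-45,45,60,75,90,105,120):  # edge radius on rays about the expected cap centre (away from the bar)
  e=[]
  for s in(d,d+180):
    a=np.radians(s);r=np.arange(14,34,.5);w=np.array([[487.7+x*np.cos(a),12+x*np.sin(a),90] for x in r])
    p=proj(c,w);q=np.array([g[int(round(y)),int(round(x))] for x,y in p],float);i=np.argmax(np.abs(np.convolve(q,[1,1,0,-1,-1],"valid")))+2;e.append((r[i],int(q[0])))
  print(d,e)
t=optics.read_camera("top");g=cv2.cvtColor(t["pixels"],cv2.COLOR_BGR2GRAY);m=np.zeros_like(g);m[212:345,465:562]=255
for b in blobs(t,(g>215).astype(np.uint8)*255&m,54,80,900):print("out",b)
m=np.zeros_like(g);m[215:350,180:270]=255
print("kit left",blobs(t,(g>185).astype(np.uint8)*255&m,14,80,900))
E
```

```text
-60 [(np.float64(27.0), 202), (np.float64(18.5), 224)]
-45 [(np.float64(26.5), 197), (np.float64(30.0), 224)]
45 [(np.float64(17.5), 229), (np.float64(32.5), 247)]
60 [(np.float64(17.0), 212), (np.float64(26.5), 248)]
75 [(np.float64(15.5), 122), (np.float64(27.0), 249)]
90 [(np.float64(18.5), 202), (np.float64(28.0), 227)]
105 [(np.float64(15.5), 218), (np.float64(27.0), 224)]
120 [(np.float64(18.5), 224), (np.float64(27.0), 202)]
out (517, 303, [431.8, -386.2], 68.6, 430.0)
out (534, 241, [574.3, -430.0], 70.5, 422.5)
out (500, 241, [575.4, -350.1], 68.9, 429.0)
kit left []
```

```bash
python3 -c "
from cell import env
print(env.job_done())"
```

```text
the job is handed in; nothing more can be done
None
```

The job is handed in: the finished pack stands in the finished tray, and the new pack (base cap, four filter discs, top cap) is on the nest, centred within about 1.5 mm, with the hold-down foot resting on its top cap. On the first try the handle slipped from the gripper and the hold-down arm dropped back onto the finished pack, which stayed standing.

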